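Take a stacked strainer mug apart onto its kiln setters

ROBOT

A 6-joint arm with a two-finger parallel gripper is mounted at the origin on the work surface. World frame = base frame: x ahead of the robot, y to its left, z up, the work surface at z = 0. Lengths are in m, angles in degrees, forces in N, time in s.
With the tool pointing down it reaches from about 0.275 to 1 m from the base axis. Payload 8.4 kg.
Tool frame: the origin (TCP) lies at the very end of the fingers, on their centre line; the grasp point (between the pads) lies 19 mm behind it; y points along the fingers, x is the direction in which the jaws open and shut, and the axes are right-handed (so a half turn about y gives the same grasp; the last joint's range is limited). The gripper opens to 85 mm and grips with 20 to 120 N. Pads are 22 mm wide; open, the fingers measure 114 mm over their backs; the gripper's body (76 mm by 85 mm) begins 54 mm behind the grasp point. The pads swing forward as they close: fully open they stand 13 mm farther back than shut.
Start: joints at [-68.377, 20.225, 93.587, -0, 66.188, -0.138], TCP at [0.232, -0.58, 0.231] pointing down, gripper open.
Joint ranges: [-150.9, 150.9], [-52.94, 120.26], [3.33, 152.33], [-74.26, 254.26], [0, 154.13], [-172.89, 172.89]. Speed limits (degrees/s): [127.2, 127.2, 159.86, 180, 180, 180].

INTERFACE

Orientations are given as [roll, pitch, yaw] about the fixed x, y, z axes, in that order (R = Rz(yaw) Ry(pitch) Rx(roll)).
In Python, from workcell import manip gives the robot as it stands.
- The arm moves only by the shell command python3 -m inch 'ROWS' [FORCE]. ROWS is a JSON object of lists of equal length, an entry for each row: "delta_pos": the shift along the tool's x, y, z in m, a list of three; "turn": the turn about the tool's y in rad; "claw": the opening, from 0 (shut) to 1 (fully open). A call has 1 to 8 rows; each row is the pose to reach, as a shift and turn from the pose commanded when the call began, along the tool's axes at that moment; what a row does not reach only later rows make up. A row lasts 1/12 s, in which the tool goes at most 41.7 mm and 7.16 degrees, less where a joint would pass 70% of its speed; a pose out of reach is approached as far as the arm can. A call with a gripper value outside its range is refused whole. The fingers move at their own pace and stop on an object; FORCE is the grip in N (left out, the last holds). Time passes only in rows, so rows that repeat a pose let the fingers close. It gives the time, the measured TCP pose, the force and the opening at its end, in the units of the state.
- manip.read_state(): the state, without advancing time (a new reading comes with each control period).
- manip.read_camera(name): name is "scene" or "top"; returns (picture, depth): 384x512x3 uint8, blue, green, red; 384x512 float32, m along the optical axis (not along the pixel's ray), 0 where there is no reading.
- manip.camera_info(name): a dict with "fx", "fy", "cx", "cy" (pixels), "xyz" and "rotation" of the camera in the world. Camera axes: x right, y down, z forward; pixel columns grow to the right and rows downward; lengths in m; the calibration is good to about 2 mm. A picture is of the moment at which its call begins. camera_info takes no time and is no camera call.
- manip.finish_job(): hands the job in, once; it reports no verdict.
The state is a dict: "time_s": time; "joints": joint angles; "joint_velocities": joint speeds; "joint_efforts": joint torques, N m; "ee_pos": TCP position; "tcp_rot": TCP orientation; "ft_force": force on the tool from outside, world axes, zero at the start; "torque": the same for the moment, N m; "gripper_width": finger opening in m.
Only numpy, scipy, OpenCV 4.12 (cv2) and the standard library are available. Lean on these libraries where they do the work, as an engineer would, in place of code of your own. Each camera call takes 0.05 s, during which the arm holds its last target. There are 200 camera calls.

TASK

Load the kiln shelf for the enamel firing: take the stacked tea mug set apart and set each of its four pieces gently, upright and centred on its own setter, so that nothing can fuse together. The saucer goes on the wide flat disc, the cup on the small flat disc, the strainer hangs by its flange in the tall ring and the lid lies on the low ring with its skirt in the hole. Do not drop the porcelain, and leave the finished vase and the brush pot where they stand.

Things in the scene. Friction and masses are not known exactly. Their poses are not given: they have to be found in the camera images.
- lid: Pale yellow porcelain lid, top of the stack: dished disc 56 mm across, round knob, tapered skirt below (30 mm across at its foot, 40 at the disc). Origin: centre of the skirt's foot; z up. Disc underside 9 mm, disc top by the knob 18, knob top 38 above the origin. Knob 17 mm across at its foot, 20 near the top: take it there. Rests on the strainer's collar. 70 g.
- strainer: Pale yellow porcelain strainer, hangs in the cup, second from top. Basket 50 mm deep, 38 mm across below, 53 above; flange 64 mm across, 50 to 54 mm above the origin; on it an upright collar 52 mm across outside, 46 inside, 54 to 70 mm above the origin: take it there. Origin: centre of the basket's underside; z up. 110 g.
- cup: Pale yellow porcelain mug, third from top, in the saucer's ring. 88 mm high; straight sides 66 mm across (58 inside) from 36 mm above the origin to the rim; foot 41 mm. Ear handle on its +y side, out to 62 mm from the axis, 34 to 78 mm up. Origin: centre of the foot's underside; z up. Take it across the sides along its x axis, clear of the handle. 220 g.
- saucer: Pale yellow porcelain saucer, bottom of the stack, on the table. 120 mm across, rim 14 mm high, flat floor 10 mm above the origin; in the middle an upright ring, 54 mm across outside, 46 inside, top 24 mm above the origin, holds the cup's foot. Foot 70 mm across. Origin: centre of its underside; z up. Take it across the ring; 28 mm of flat floor lies around it. 200 g.
- setter_saucer: Saucer's setter: wide flat disc of buff refractory, 100 mm across, 12 mm high, fixed on the kiln shelf (grey-brown slab 15 mm thick lying on the table). Origin: centre of its underside, on the shelf's top; z up. The saucer stands properly with its origin 12 mm above this origin.
- setter_cup: Cup's setter: small flat disc of buff refractory, 58 mm across, 12 mm high, fixed on the kiln shelf. Origin: centre of its underside; z up. The cup stands properly with its origin 12 mm above this origin; its handle may point anywhere.
- setter_strainer: Strainer's setter: tall open ring of buff refractory, 74 mm across outside, 57 inside, 62 mm high, fixed on the kiln shelf. Origin: centre of its underside; z up. The strainer hangs properly with its flange on the rim, its origin 12 mm above this origin.
- setter_lid: Lid's setter: low open ring of buff refractory, 72 mm across outside, 46 inside, 14 mm high, fixed on the kiln shelf. Origin: centre of its underside; z up. The lid lies properly with its skirt in the hole and its disc on the ring, its origin 5 mm above this origin.
- vase: Finished vase, pale yellow with a white foot, 190 mm high and 120 mm across at the shoulder, standing on the table at the robot's left of the mug set. Not part of the job: leave it. Origin: centre of its underside.
- brush_pot: Blue ceramic pot 72 mm across and 100 mm high, holding brushes that reach 200 mm, standing on the table at the robot's right. Not part of the job: leave it. Origin: centre of its underside.
Mind the look-alikes: they are no part of the job. Leave any blue or turquoise look-alike of the saucer alone.

How it is judged (in metres and radians):
At the end, for the whole second after the job is handed in: All four pieces are released, at rest and upright (within 0.08 rad), each fully seated (within 4 mm of its seated height) on its own setter and centred on it: saucer within 12 mm, cup within 10 mm, strainer and lid within 8 mm. The vase and the brush pot are within 30 mm of where they stood (horizontal distance between saucer and setter_saucer below 0.012 m and z of saucer in the frame of setter_saucer between 0.008 and 0.016 m and angle between each of saucer, cup, strainer, lid's own z axis and vertical below 0.08 rad and horizontal distance between cup and setter_cup below 0.01 m and z of cup in the frame of setter_cup between 0.008 and 0.016 m and horizontal distance between strainer and setter_strainer below 0.008 m and z of strainer in the frame of setter_strainer between 0.008 and 0.016 m and horizontal distance between lid and setter_lid below 0.008 m and z of lid in the frame of setter_lid between 0.001 and 0.009 m and linear speed of each of saucer, cup, strainer, lid below 0.02 m/s and distance of each of vase, brush_pot from where it was at the start of the episode below 0.03 m); the robot touches nothing.
It fails at once if a piece is let fall: it moves faster than 0.5 m/s (a fall of about 13 mm) while the fingers do not hold it ((linear speed of saucer above 0.5 m/s and contact force between saucer and the fingers below 0.1 N) or (linear speed of cup above 0.5 m/s and contact force between cup and the fingers below 0.1 N) or (linear speed of strainer above 0.5 m/s and contact force between strainer and the fingers below 0.1 N) or (linear speed of lid above 0.5 m/s and contact force between lid and the fingers below 0.1 N)).
It fails at once if a piece is banged or pressed hard on a setter (more than 60 N) (contact force between any of setter_saucer, setter_cup, setter_strainer, setter_lid and anything else above 60 N).
It fails at once if a piece is tipped far over (angle between any of saucer, cup, strainer, lid's own z axis and vertical above 0.8 rad).
It fails at once if the vase or the brush pot is knocked (distance of any of vase, brush_pot from where it was at the start of the episode above 0.03 m or angle between any of vase, brush_pot's own z axis and vertical above 0.5 rad).
It also fails if it takes over 128 s, if anything falls off the work surface, if the arm or the gripper's body presses on something with over 40 N, if the wrist force passes 120 N, or if a joint passes its speed limit or range.

## Working session

There is one attempt and no reset: what is moved stays moved. The work goes in short steps, Python scripts to look and compute and a shell command to move; the robot and the scene stay as the last step left them, time stands still between calls to the robot, and variables do not carry over. Pictures are saved under pics/ and viewed, and the job is handed in when it is done.

```bash
mkdir -p pics; ls; python3 - <<'E'
from workcell import manip
import cv2,json
for n in("scene","top"):
    p,d=manip.read_camera(n); cv2.imwrite(f"pics/{n}0.png",p); 
    i=manip.camera_info(n); print(n,i)
s=manip.read_state(); print(s)
E
```

```text
pics
scene {'fx': 365.5679504357117, 'fy': 365.5679504357117, 'cx': 254.305264337524, 'cy': 195.26308363333146, 'xyz': array([ 1.47508363, -0.29530667,  0.76344075]), 'rotation': array([-124.31132779,   -0.77189258,   76.18034395])}
top {'fx': 357.4788850923734, 'fy': 357.4788850923734, 'cx': 250.66670546338958, 'cy': 190.96270597486617, 'xyz': array([ 0.43551481, -0.05177525,  1.27506713]), 'rotation': array([-176.47849806,    0.30290094,  -90.39238991])}
{'time_s': 0.1, 'joints': array([-6.83759036e+01,  2.02581912e+01,  9.36253452e+01,  7.97290251e-04,
        6.61874482e+01, -1.36237845e-01]), 'joint_velocities': array([-0.04513929, -0.0615998 , -0.07334611,  0.03100352,  0.00430034,
        0.10274714]), 'joint_efforts': array([-8.19756078e-04, -6.06355619e+01, -3.42819357e+01, -1.04521466e-04,
        3.97930155e-03, -1.71758910e-05]), 'ee_pos': array([ 0.23156171, -0.58005803,  0.23063636]), 'tcp_rot': array([-8.99991022e+01,  7.09827794e-02, -6.82399876e+01]), 'ft_force': array([-0.54046809, -0.53982076, -0.24990875]), 'torque': array([-0.01999614,  0.00656193, -0.0010674 ]), 'gripper_width': 0.0854636816721904}
```

View pics/scene0.png

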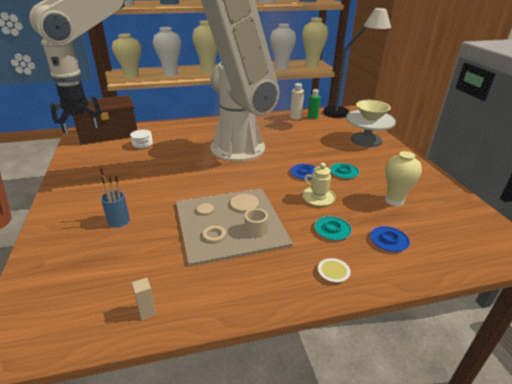

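View pics/top0.png

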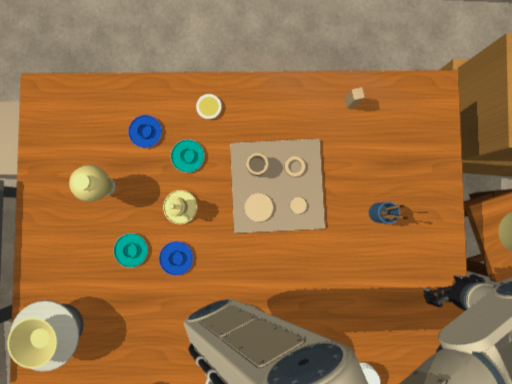

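```bash
cat > h.py <<'E'
from workcell import manip
import numpy as np, cv2
from scipy.spatial.transform import Rotation as R
def cam(n):
    i=manip.camera_info(n); return i,R.from_euler('xyz',i['rotation'],degrees=True).as_matrix(),np.array(i['xyz'])
def cloud(n):
    p,d=manip.read_camera(n); i,Rm,t=cam(n)
    v,u=np.mgrid[:384,:512]
    c=np.stack([(u-i['cx'])/i['fx']*d,(v-i['cy'])/i['fy']*d,d],-1)
    return p,d,c@Rm.T+t
def cast(n,uv,z):
    i,Rm,t=cam(n); uv=np.atleast_2d(np.array(uv,float))
    r=np.c_[(uv[:,0]-i['cx'])/i['fx'],(uv[:,1]-i['cy'])/i['fy'],np.ones(len(uv))]@Rm.T
    return (t+r*((z-t[2])/r[:,2])[:,None])[:,:2]
def proj(n,P):
    i,Rm,t=cam(n); c=(np.atleast_2d(P)-t)@Rm
    return np.c_[c[:,0]/c[:,2]*i['fx']+i['cx'],c[:,1]/c[:,2]*i['fy']+i['cy']]
def circ(P):
    A=np.c_[P,np.ones(len(P))]; s=np.linalg.lstsq(A,(P**2).sum(1),rcond=None)[0]
    c=s[:2]/2; return c,np.sqrt(s[2]+c@c)
E
python3 - <<'E'
from h import *
p,d,X=cloud("top"); np.save("X0.npy",X)
print("table z",np.median(X[300:310,60:100,2]), np.median(X[120:130,60:100,2]),"shelf",np.median(X[180:190,270:280,2]))
for nm,(u0,u1,v0,v1),lo,hi in [("saucerset",(243,276,191,224),.021,.04),("cupset",(287,311,195,217),.021,.04),("strset",(243,274,149,180),.068,.09),("lidset",(282,309,154,180),.022,.04),
  ("lid",(160,202,188,226),.105,.135),("stack",(160,202,188,226),.006,.2),("knob",(160,202,188,226),.139,.16)]:
    W=X[v0:v1,u0:u1]; m=((W[...,2]>lo)&(W[...,2]<hi)).astype(np.uint8)
    P=W[m>0]; 
    if len(P)<3: print(nm,"none",W[...,2].max());continue
    c,r=cv2.minEnclosingCircle(P[:,:2].astype(np.float32))
    print(nm,len(P),"mean",P.mean(0).round(4),"mec",np.round(c,4),round(r*1000,1),"zmed",np.median(P[:,2]).round(4))
def show(n,p,u0,u1,v0,v1,k,f): cv2.imwrite(f,cv2.resize(p[v0:v1,u0:u1],None,fx=k,fy=k,interpolation=cv2.INTER_CUBIC))
show("t",p,150,330,130,240,4,"pics/top1.png")
q,_=manip.read_camera("scene"); show("s",q,170,360,150,270,4,"pics/sc1.png")
E
```

```text
table z 0.0016536403382552134 0.0004134120398908703 shelf 0.01567155290977129
saucerset 645 mean [ 0.4576 -0.0717  0.0279] mec [ 0.4541 -0.0763] 60.3 zmed 0.0279
cupset 227 mean [ 0.4634 -0.2098  0.0278] mec [ 0.457  -0.2127] 47.9 zmed 0.0279
strset 159 mean [ 0.6041 -0.0672  0.0772] mec [ 0.6039 -0.067 ] 36.8 zmed 0.077
lidset 203 mean [ 0.6003 -0.1996  0.0295] mec [ 0.5958 -0.1986] 40.0 zmed 0.0296
lid 207 mean [0.4612 0.2033 0.1247] mec [0.4619 0.2051] 28.3 zmed 0.1251
stack 898 mean [0.4603 0.1969 0.0556] mec [0.4689 0.2103] 84.0 zmed 0.015
knob 31 mean [0.461  0.2042 0.1466] mec [0.4606 0.2045] 9.3 zmed 0.1466
```

View pics/top1.png

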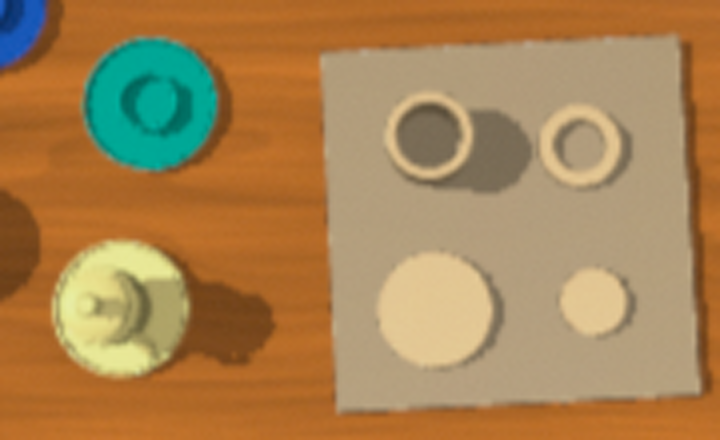

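View pics/sc1.png

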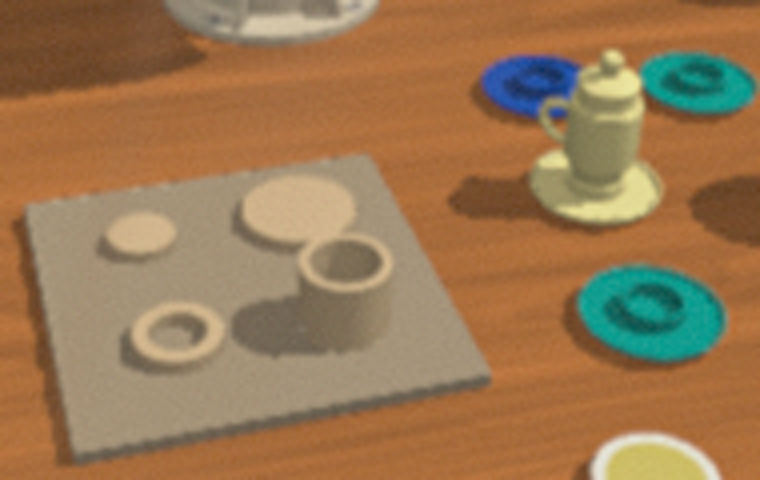

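```bash
python3 - <<'E'
from h import *
p,d,X=cloud("top"); q,e,Y=cloud("scene")
rough={"saucerset":(.4576,-.0717,.05,.0,.027),"cupset":(.4634,-.2098,.029,0,.027),"strset":(.604,-.067,.037,.0285,.077),"lidset":(.600,-.1996,.036,.023,.029),"saucer_rim":(.461,.204,.06,.055,.014),"knob":(.461,.204,.010,0,.145),"liddisc":(.461,.204,.028,.015,.122)}
for nm,(x,y,ro,ri,z) in rough.items():
  for cn,W in(("top",X),("scene",Y)):
    r=np.hypot(W[...,0]-x,W[...,1]-y); m=((r<ro+.012)&(abs(W[...,2]-z)<.0055 if z<.14 else (r<.03)&(W[...,2]>.138))).astype(np.uint8)
    m=cv2.morphologyEx(m,cv2.MORPH_CLOSE,np.ones((3,3)))
    n,l,s,c=cv2.connectedComponentsWithStats(m); 
    if n<2: print(nm,cn,"none"); continue
    k=1+s[1:,4].argmax(); cs,_=cv2.findContours((l==k).astype(np.uint8),cv2.RETR_EXTERNAL,cv2.CHAIN_APPROX_NONE)
    P=cast(cn,max(cs,key=len)[:,0],z); c,rr=circ(P); print(nm,cn,s[k,4],c.round(4),(rr*1000).round(1), np.abs(np.hypot(*(P-c).T)-rr).max().round(4))
c=np.array([.461,.204])
for n,W in(("top",X),("scene",Y)):
  r=W[...,:2]-c; rr=np.hypot(*np.moveaxis(r,-1,0)); m=(rr>.04)&(rr<.07)&(W[...,2]>.035)&(W[...,2]<.1)
  P=r[m]; print(n,m.sum(),"handle mean",P.mean(0),np.degrees(np.arctan2(P[:,1],P[:,0])).round(0))
E
```

```text
saucerset top 639 [ 0.4577 -0.0713] 48.1 0.0036
saucerset scene 388 [ 0.4617 -0.072 ] 48.6 0.0078
cupset top 221 [ 0.462  -0.2098] 28.2 0.0093
cupset scene 153 [ 0.4701 -0.2096] 28.6 0.0037
strset top 152 [ 0.6036 -0.0671] 35.3 0.0017
strset scene 155 [ 0.6095 -0.0676] 35.9 0.0036
lidset top 202 [ 0.6004 -0.1996] 34.3 0.0015
lidset scene 201 [ 0.6068 -0.1994] 35.4 0.003
saucer_rim top 493 [0.461  0.2055] 57.8 0.0028
saucer_rim scene 331 [0.4689 0.2033] 49.9 0.0384
knob top 31 [0.461  0.2046] 8.5 0.0015
knob scene 23 [0.4675 0.2021] 11.6 0.0046
liddisc top 198 [0.4612 0.205 ] 26.5 0.002
liddisc scene 98 [0.4686 0.2025] 24.7 0.0202
top 20 handle mean [-0.03577046 -0.03505803] [-132. -138. -134. -132. -134. -141. -137. -134. -133. -133. -140. -137.
 -135. -133. -133. -141. -137. -136. -134. -138.]
scene 24 handle mean [-0.03389779 -0.03581521] [-135. -135. -130. -132. -133. -135. -133. -134. -132. -131. -133. -130.
 -133. -131. -134. -138. -135. -138. -132. -130. -144. -132. -133. -130.]
```

```bash
cat >> h.py <<'E'
def go(x,y,z):
    "tool-axis shift from the measured pose to world (x,y,z)"
    s=manip.read_state(); M=R.from_euler('xyz',s['tcp_rot'],degrees=True).as_matrix()
    print("t",round(s['time_s'],2),"tcp",s['ee_pos'].round(4),"rot",s['tcp_rot'].round(2),"w",round(s['gripper_width'],4),"f",s['ft_force'].round(1),"-> tool shift",(M.T@(np.array([x,y,z])-s['ee_pos'])).round(4))
E
python3 -m inch '{"delta_pos":[[0,-0.04,0],[0,-0.08,0],[-0.03,-0.08,0.023],[-0.06,-0.08,0.047],[-0.09,-0.08,0.07],[-0.12,-0.08,0.094],[-0.15,-0.08,0.118],[-0.18,-0.08,0.141]],"turn":[-0.1,-0.2,-0.3,-0.4056,-0.4056,-0.4056,-0.4056,-0.4056],"claw":[1,1,1,1,1,1,1,1]}'
python3 -c "
from h import *
go(.461,.205,.25)"
```

```text
time_s: 0.97
ee_pos: [0.296, -0.3592, 0.3113]
tcp_rot: [-90.0, -0.0, -45.0]
ft_force: [0.4, -0.4, -0.2]
gripper_width: 0.0856
t 0.97 tcp [ 0.296  -0.3592  0.3113] rot [-8.999e+01 -2.000e-02 -4.502e+01] w 0.0856 f [ 0.4 -0.4 -0.2] -> tool shift [-0.2826  0.0613  0.5155]
```

```bash

python3 -m inch '{"delta_pos":[[-0.018,0,0.032],[-0.036,0,0.065],[-0.054,0,0.098],[-0.072,0,0.131],[-0.09,0,0.164],[-0.108,0,0.197],[-0.126,0,0.23],[-0.141,0,0.258]],"turn":[0,0,0,0,0,0,0,0],"claw":[0.6,0.6,0.6,0.6,0.6,0.6,0.6,0.6]}'
python3 -m inch '{"delta_pos":[[-0.018,0.01,0.032],[-0.036,0.02,0.065],[-0.054,0.03,0.098],[-0.072,0.04,0.131],[-0.09,0.05,0.164],[-0.108,0.06,0.197],[-0.126,0.06,0.23],[-0.1416,0.061,0.2575]],"turn":[0,0,0,0,0,0,0,0],"claw":[0.6,0.6,0.6,0.6,0.6,0.6,0.6,0.6]}'
python3 - <<'E'
from h import *
go(.461,.205,.25)
q,_=manip.read_camera("scene"); cv2.imwrite("pics/s2.png",cv2.resize(q[90:290,230:430],None,fx=3,fy=3,interpolation=2))
p,d,X=cloud("top"); cv2.imwrite("pics/t2.png",cv2.resize(p[110:290,100:280],None,fx=3,fy=3,interpolation=2))
go(.461,.205,.130)
E
```

```text
time_s: 1.63
ee_pos: [0.3787, -0.0767, 0.3116]
tcp_rot: [-90.0, -0.0, -45.0]
ft_force: [1.0, -0.5, -0.2]
gripper_width: 0.0513
time_s: 2.3
ee_pos: [0.4607, 0.2058, 0.2498]
tcp_rot: [-90.0, 0.0, -45.0]
ft_force: [0.7, -0.2, 0.2]
gripper_width: 0.0511
t 2.3 tcp [0.4607 0.2058 0.2498] rot [-9.001e+01  2.000e-02 -4.496e+01] w 0.0511 f [ 0.7 -0.2  0.2] -> tool shift [ 0.0008 -0.0002 -0.0003]
t 2.4 tcp [0.4616 0.2072 0.25  ] rot [-8.992e+01  3.000e-02 -4.482e+01] w 0.0512 f [-0.2  0.2 -0.8] -> tool shift [ 0.0012  0.12   -0.0022]
```

View pics/s2.png

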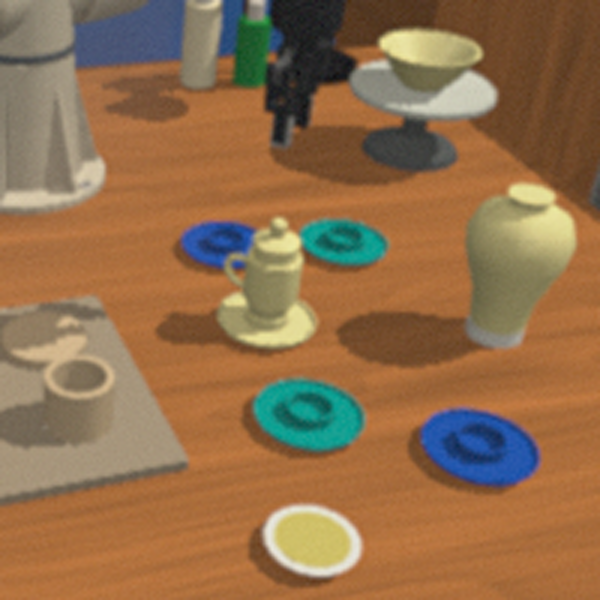

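View pics/t2.png

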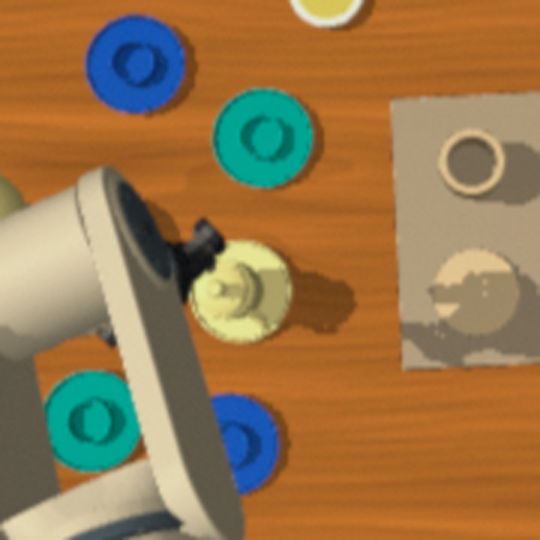

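```bash
python3 - <<'E'
from h import *
T=np.array([.4616,.2072,.25]); a=np.array([.707,-.707,0])
L=[T,T+a*.0255,T-a*.0255,T+a*.04+[0,0,.03],[.461,.205,.147]]
print("scene",((proj("scene",L)-[230,90])*3).round(0).tolist()); print("top",((proj("top",L)-[100,110])*3).round(0).tolist())
E
```

```text
scene [[291.0, 137.0], [282.0, 146.0], [299.0, 129.0], [280.0, 125.0], [277.0, 220.0]]
top [[187.0, 283.0], [206.0, 264.0], [168.0, 302.0], [209.0, 252.0], [214.0, 286.0]]
```

```bash

python3 -m inch '{"delta_pos":[[0.0012,0.02,-0.0022],[0.0012,0.045,-0.0022],[0.0012,0.06,-0.0022],[0.0012,0.07,-0.0022],[0.0012,0.075,-0.0022],[0.0012,0.075,-0.0022]],"turn":[0,0,0,0,0,0],"claw":[0.6,0.6,0.6,0.6,0.6,0.6]}'
python3 - <<'E'
from h import *
q,_=manip.read_camera("scene"); cv2.imwrite("pics/s3.png",cv2.resize(q[110:230,260:380],None,fx=5,fy=5,interpolation=2))
s=manip.read_state(); a=np.array([.707,-.707,0])*.0255; T=s['ee_pos']
go(.461,.205,.130)
print(((proj("scene",[T+a,T-a,[.461,.205,.147],[.461,.205,.127]])-[260,110])*5).round(0).tolist())
E
```

```text
time_s: 2.9
ee_pos: [0.4595, 0.2004, 0.1747]
tcp_rot: [-90.1, 0.0, -45.0]
ft_force: [-0.4, 0.2, 0.9]
gripper_width: 0.0512
t 2.95 tcp [0.46   0.2007 0.1755] rot [-90.    -0.   -45.02] w 0.0512 f [-0.8  0.2 -0.4] -> tool shift [-0.0024  0.0455  0.0037]
[[296.0, 245.0], [325.0, 215.0], [312.0, 266.0], [309.0, 291.0]]
```

View pics/s3.png

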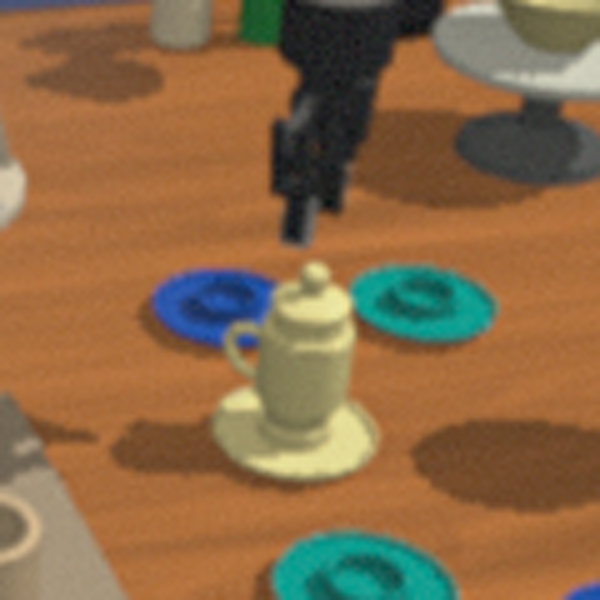

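```bash

python3 -m inch '{"delta_pos":[[-0.0024,0.01,0.0037],[-0.0024,0.02,0.0037],[-0.0024,0.02,0.0037],[-0.0024,0.02,0.0037],[-0.0024,0.02,0.0037]],"turn":[0,0,0,0,0],"claw":[0.6,0.6,0.6,0.6,0.6]}'
python3 -c "
from h import *
go(.461,.205,.130)"
```

```text
time_s: 3.37
ee_pos: [0.4608, 0.2053, 0.1553]
tcp_rot: [-90.0, 0.0, -45.0]
ft_force: [0.0, 0.3, 0.7]
gripper_width: 0.0512
t 3.37 tcp [0.4608 0.2053 0.1553] rot [-90.01   0.   -45.  ] w 0.0512 f [0.  0.3 0.7] -> tool shift [ 0.0003  0.0253 -0.0001]
```

```bash

python3 -m inch '{"delta_pos":[[0,0.006,0],[0,0.014,0],[0,0.021,0],[0,0.025,0],[0,0.025,0],[0,0.025,0],[0,0.025,0],[0,0.025,0]],"turn":[0,0,0,0,0,0,0,0],"claw":[0.6,0.6,0.6,0.6,0.6,0.3,0.2,0.15]}' 25
python3 -m inch '{"delta_pos":[[0,0,0],[0,0,0],[0,0,0],[0,0,0]],"turn":[0,0,0,0],"claw":[0.1,0.05,0,0]}' 25
python3 -m inch '{"delta_pos":[[0,-0.002,0],[0,-0.006,0],[0,-0.012,0],[0,-0.02,0],[0,-0.03,0],[0,-0.04,0],[0,-0.04,0]],"turn":[0,0,0,0,0,0,0],"claw":[0,0,0,0,0,0,0]}' 25
python3 - <<'E'
from h import *
q,_=manip.read_camera("scene"); cv2.imwrite("pics/s4.png",cv2.resize(q[110:230,260:380],None,fx=5,fy=5,interpolation=2))
go(.6004,-.1996,.2)
E
```

```text
time_s: 4.03
ee_pos: [0.461, 0.2054, 0.1306]
tcp_rot: [-90.0, -0.0, -45.0]
ft_force: [-0.9, 0.5, 2.7]
gripper_width: 0.0178
time_s: 4.37
ee_pos: [0.461, 0.2053, 0.1305]
tcp_rot: [-90.0, -0.0, -45.0]
ft_force: [-0.2, 0.4, 1.6]
gripper_width: 0.0179
time_s: 4.95
ee_pos: [0.4622, 0.2058, 0.1729]
tcp_rot: [-89.8, -0.1, -45.0]
ft_force: [-0.1, 0.2, -1.3]
gripper_width: 0.0181
t 5.0 tcp [0.4618 0.2056 0.1719] rot [-8.984e+01 -6.000e-02 -4.500e+01] w 0.0182 f [-0.9 -0.3 -1. ] -> tool shift [ 0.3846 -0.0282 -0.1884]
```

View pics/s4.png

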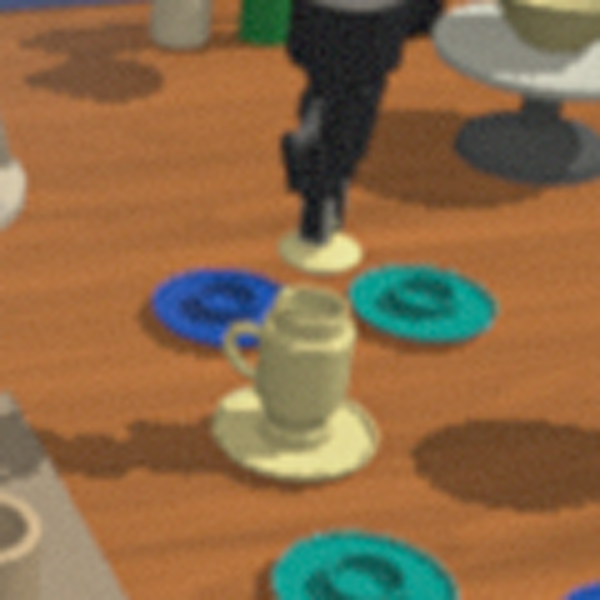

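```bash

python3 -m inch '{"delta_pos":[[0.008,0,-0.004],[0.023,0,-0.011],[0.046,0,-0.023],[0.073,0,-0.036],[0.104,0,-0.051],[0.135,0,-0.066],[0.165,0,-0.081],[0.196,0,-0.096]],"turn":[0,0,0,0,0,0,0,0],"claw":[0,0,0,0,0,0,0,0]}' 25
python3 -m inch '{"delta_pos":[[0.031,0,-0.015],[0.061,0,-0.03],[0.092,0,-0.045],[0.12,0,-0.059],[0.145,0,-0.071],[0.165,0,-0.081],[0.18,0,-0.088],[0.1886,0,-0.0924]],"turn":[0,0,0,0,0,0,0,0],"claw":[0,0,0,0,0,0,0,0]}' 25
python3 -m inch '{"delta_pos":[[0,0.015,0],[0,0.035,0],[0,0.055,0],[0,0.07,0],[0,0.08,0],[0,0.085,0],[0,0.085,0],[0,0.085,0]],"turn":[0,0,0,0,0,0,0,0],"claw":[0,0,0,0,0,0,0,0]}' 25
python3 - <<'E'
from h import *
go(.6004,-.1991,.0415)
q,_=manip.read_camera("scene"); cv2.imwrite("pics/s5.png",cv2.resize(q[150:270,170:290],None,fx=5,fy=5,interpolation=2))
p,_=manip.read_camera("top"); cv2.imwrite("pics/t5.png",cv2.resize(p[130:240,230:340],None,fx=5,fy=5,interpolation=2))
go(.6004,-.1991,.0415)
E
```

```text
time_s: 5.67
ee_pos: [0.5313, -0.0034, 0.1698]
tcp_rot: [-90.0, 0.0, -45.0]
ft_force: [0.8, 0.6, -0.8]
gripper_width: 0.0174
time_s: 6.33
ee_pos: [0.5995, -0.2021, 0.1696]
tcp_rot: [-90.0, 0.0, -45.1]
ft_force: [0.4, 0.8, -0.2]
gripper_width: 0.0175
time_s: 7.0
ee_pos: [0.5998, -0.1998, 0.0857]
tcp_rot: [-90.0, -0.0, -45.0]
ft_force: [1.1, -0.1, 0.1]
gripper_width: 0.0178
t 7.0 tcp [ 0.5998 -0.1998  0.0857] rot [-8.999e+01 -1.000e-02 -4.498e+01] w 0.0178 f [ 1.1 -0.1  0.1] -> tool shift [-0.0001  0.0442  0.0009]
t 7.1 tcp [ 0.6003 -0.2001  0.0863] rot [-89.96  -0.09 -44.99] w 0.0176 f [ 1.   0.2 -0.5] -> tool shift [-0.0007  0.0448  0.0007]
```

View pics/s5.png

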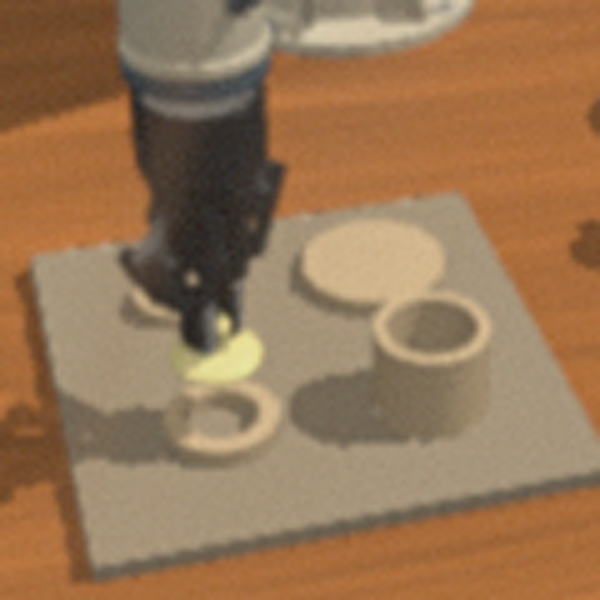

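View pics/t5.png

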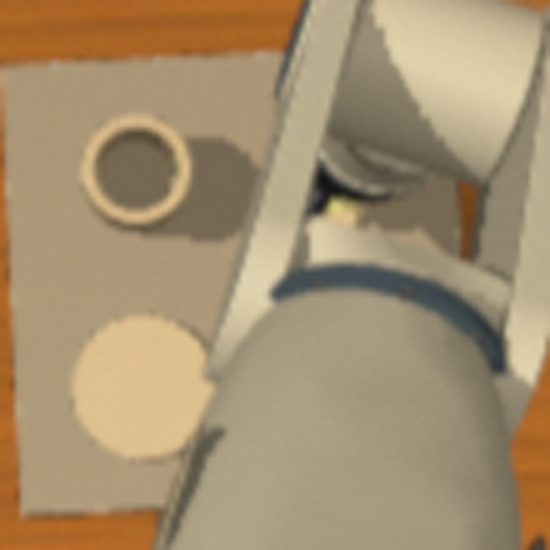

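```bash

python3 -m inch '{"delta_pos":[[0,0.008,0.0008],[0,0.016,0.0008],[0,0.023,0.0008],[0,0.028,0.0008],[0,0.028,0.0008],[0,0.028,0.0008]],"turn":[0,0,0,0,0,0],"claw":[0,0,0,0,0,0]}' 25
python3 - <<'E'
from h import *
go(.6004,-.1991,.0415)
q,_=manip.read_camera("scene"); c=q[150:270,170:290]; cv2.imwrite("pics/s6.png",cv2.resize(c,None,fx=5,fy=5,interpolation=2))
T=manip.read_state()['ee_pos']; zd=T[2]-.0215+.011
C=lambda x,y,z,r:np.array([[x+r*np.cos(a),y+r*np.sin(a),z] for a in np.linspace(0,6.28,13)])
hsv=cv2.cvtColor(q,cv2.COLOR_BGR2HSV); print(hsv[150+72,170+46],)
pr=proj("scene",C(.6004,-.1996,zd,.028)); print("expected lid box",pr.min(0),pr.max(0))
pr=proj("scene",C(.6004,-.1996,.029,.036)); print("ring box",pr.min(0),pr.max(0))
m=cv2.inRange(hsv,(24,70,110),(36,255,255))[150:270,170:290]; n,l,s,ce=cv2.connectedComponentsWithStats(m); k=1+s[1:,4].argmax(); print("lid",s[k]+[170,150,0,0,0])
E
```

```text
time_s: 7.6
ee_pos: [0.5997, -0.1993, 0.0566]
tcp_rot: [-90.0, 0.1, -45.0]
ft_force: [-0.4, -0.6, 0.2]
gripper_width: 0.0179
t 7.6 tcp [ 0.5997 -0.1993  0.0566] rot [-9.003e+01  6.000e-02 -4.500e+01] w 0.0179 f [-0.4 -0.6  0.2] -> tool shift [0.0004 0.0151 0.0006]
[ 25  93 186]
expected lid box [204.3248498  221.97022941] [222.43663429 233.28848093]
ring box [202.09229865 224.77051123] [225.17229557 239.42278159]
lid [205 220  18  15 141]
```

View pics/s6.png

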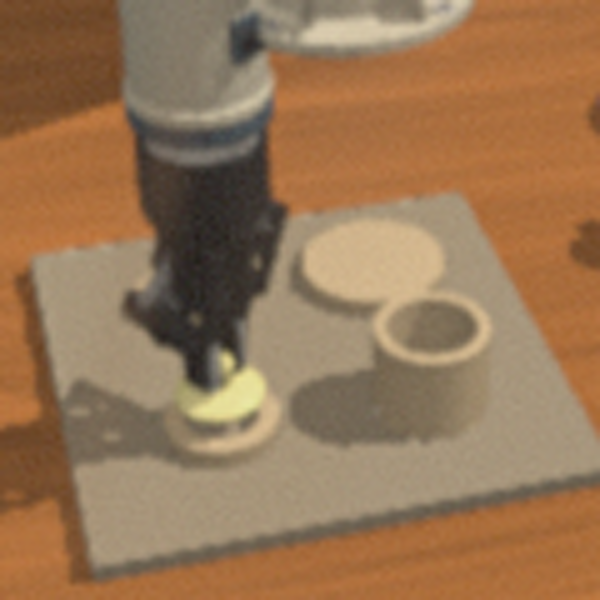

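```bash

python3 -m inch '{"delta_pos":[[0.0002,0.003,0.0003],[0.0004,0.006,0.0006],[0.0004,0.009,0.0006],[0.0004,0.0115,0.0006],[0.0004,0.013,0.0006],[0.0004,0.014,0.0006],[0.0004,0.015,0.0006],[0.0004,0.015,0.0006]],"turn":[0,0,0,0,0,0,0,0],"claw":[0,0,0,0,0,0,0,0]}' 25
python3 -m inch '{"delta_pos":[[0,0.001,0],[0,0.001,0]],"turn":[0,0],"claw":[0,0]}' 25
```

```text
time_s: 8.32
ee_pos: [0.6007, -0.1992, 0.0421]
tcp_rot: [-90.0, 0.0, -45.0]
ft_force: [-0.1, 0.4, -1.7]
gripper_width: 0.0181
time_s: 8.48
ee_pos: [0.6009, -0.1992, 0.0416]
tcp_rot: [-90.0, -0.0, -45.0]
ft_force: [-1.3, 1.6, 2.2]
gripper_width: 0.0178
```

```bash

python3 -m inch '{"delta_pos":[[0,0,0],[0,0,0],[0,0,0],[0,0,0],[0,-0.01,0],[0,-0.03,0],[0,-0.06,0],[0,-0.09,0]],"turn":[0,0,0,0,0,0,0,0],"claw":[0.25,0.4,0.5,0.5,0.5,0.5,0.6,0.8]}' 25
python3 -m inch '{"delta_pos":[[0,-0.02,0],[-0.03,-0.03,0.015],[-0.06,-0.03,0.03],[-0.095,-0.03,0.045],[-0.13,-0.03,0.06],[-0.16,-0.03,0.075],[-0.19,-0.03,0.09],[-0.2,-0.03,0.095]],"turn":[0,0,0,0,0,0,0,0],"claw":[0.8,0.8,0.8,0.8,0.8,0.8,0.8,0.8]}' 25
python3 - <<'E'
from h import *
go(.461,.205,.150)
q,_=manip.read_camera("scene"); cv2.imwrite("pics/s7.png",cv2.resize(q[150:270,170:290],None,fx=5,fy=5,interpolation=2))
go(.461,.205,.150)
E
```

```text
time_s: 9.15
ee_pos: [0.6002, -0.199, 0.1322]
tcp_rot: [-90.0, 0.1, -45.0]
ft_force: [1.0, -1.1, 1.0]
gripper_width: 0.0617
time_s: 9.82
ee_pos: [0.5249, 0.0125, 0.162]
tcp_rot: [-90.0, 0.1, -44.9]
ft_force: [0.6, 1.1, 0.6]
gripper_width: 0.0682
t 9.82 tcp [0.5249 0.0125 0.162 ] rot [-8.998e+01  6.000e-02 -4.492e+01] w 0.0682 f [0.6 1.1 0.6] -> tool shift [-0.1811  0.0122  0.0912]
t 9.87 tcp [0.5251 0.0127 0.162 ] rot [-8.997e+01  5.000e-02 -4.487e+01] w 0.0685 f [0.4 0.8 0.1] -> tool shift [-0.1811  0.0122  0.0911]
```

View pics/s7.png

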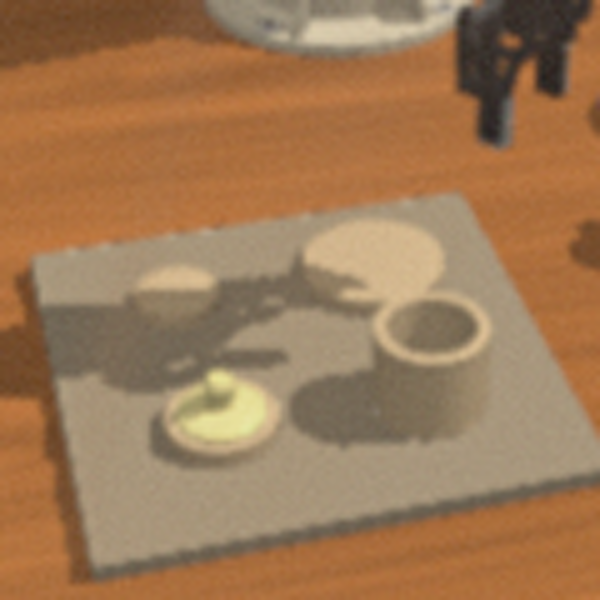

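```bash
python3 - <<'E'
from h import *
p,d,X=cloud("top"); cv2.imwrite("pics/t7.png",cv2.resize(p[130:250,150:330],None,fx=4,fy=4,interpolation=2))
def band(nm,x,y,R0,lo,hi):
    r=np.hypot(X[...,0]-x,X[...,1]-y); m=(r<R0)&(X[...,2]>lo)&(X[...,2]<hi); P=X[m]; 
    c,rr=cv2.minEnclosingCircle(P[:,:2].astype(np.float32)); print(nm,len(P),P.mean(0).round(4),np.round(c,4),round(rr,4))
band("lidknob",.6004,-.1996,.03,.05,.07); band("liddisc",.6004,-.1996,.033,.034,.05)
band("collar",.461,.205,.05,.11,.13); band("flange",.461,.205,.05,.098,.13)
E
```

```text
lidknob 28 [ 0.6011 -0.2     0.0581] [ 0.6008 -0.2006] 0.01
liddisc 142 [ 0.6    -0.2003  0.0379] [ 0.6021 -0.1984] 0.0295
collar 61 [0.4609 0.2052 0.1169] [0.4608 0.2049] 0.0261
flange 167 [0.4609 0.2022 0.1078] [0.4613 0.205 ] 0.033
```

View pics/t7.png

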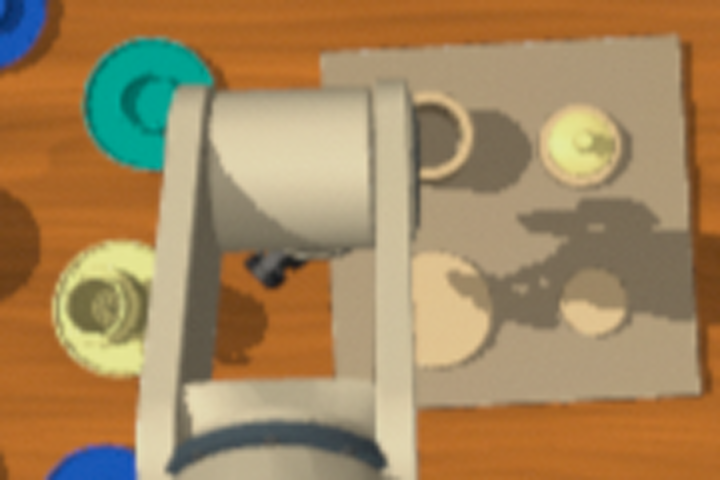

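```bash

python3 -m inch '{"delta_pos":[[-0.03,0,0.015],[-0.06,0,0.03],[-0.095,0,0.0475],[-0.13,0.005,0.065],[-0.155,0.01,0.078],[-0.172,0.012,0.0865],[-0.181,0.012,0.0911],[-0.181,0.012,0.0911]],"turn":[0,0,0,0,0,0,0,0],"claw":[0.85,0.85,0.85,0.85,0.85,0.85,0.85,0.85]}' 25
python3 -m inch '{"delta_pos":[[0,0.0,0],[0,0.005,0],[0,0.012,0],[0,0.02,0],[0,0.02,0],[0,0.02,0],[0,0.02,0]],"turn":[0,0,0,0,0,0,0],"claw":[0.85,0.85,0.85,0.85,0.85,0.85,0.85]}' 25
python3 - <<'E'
from h import *
go(.461,.205,.104)
q,_=manip.read_camera("scene"); cv2.imwrite("pics/s8.png",cv2.resize(q[110:230,260:380],None,fx=5,fy=5,interpolation=2))
E
```

```text
time_s: 10.58
ee_pos: [0.4634, 0.2025, 0.1496]
tcp_rot: [-90.0, -0.0, -44.9]
ft_force: [0.4, 0.6, -0.2]
gripper_width: 0.0726
time_s: 11.17
ee_pos: [0.4631, 0.2015, 0.1291]
tcp_rot: [-90.0, 0.0, -45.0]
ft_force: [0.5, -0.4, -0.5]
gripper_width: 0.0724
t 11.17 tcp [0.4631 0.2015 0.1291] rot [-9.003e+01  1.000e-02 -4.502e+01] w 0.0724 f [ 0.5 -0.4 -0.5] -> tool shift [-0.004   0.0251  0.0011]
```

View pics/s8.png

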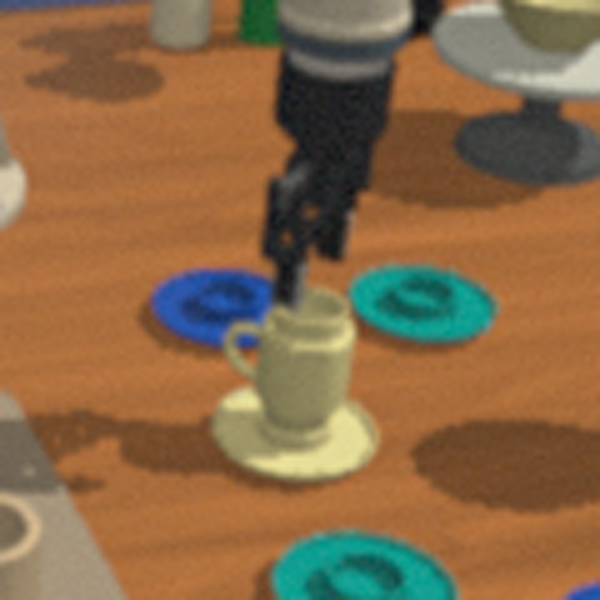

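```bash

python3 -m inch '{"delta_pos":[[-0.002,0,0.0005],[-0.004,0,0.0011],[-0.004,0,0.0011],[-0.004,0.006,0.0011],[-0.004,0.014,0.0011],[-0.004,0.021,0.0011],[-0.004,0.025,0.0011],[-0.004,0.025,0.0011]],"turn":[0,0,0,0,0,0,0,0],"claw":[0.85,0.85,0.85,0.85,0.85,0.85,0.85,0.85]}' 30
python3 -m inch '{"delta_pos":[[0,0,0],[0,0,0],[0,0,0],[0,0,0],[0,0,0],[0,0,0],[0,0,0]],"turn":[0,0,0,0,0,0,0],"claw":[0.75,0.65,0.55,0.5,0.45,0.4,0.4]}' 30
python3 -c "
from h import *
go(.461,.205,.104)"
```

```text
time_s: 11.88
ee_pos: [0.4601, 0.205, 0.1029]
tcp_rot: [-90.1, 0.0, -45.0]
ft_force: [-0.1, -0.1, -0.4]
gripper_width: 0.0725
time_s: 12.47
ee_pos: [0.4613, 0.2056, 0.1048]
tcp_rot: [-89.9, -0.0, -45.0]
ft_force: [-1.5, 0.4, 6.4]
gripper_width: 0.0498
t 12.47 tcp [0.4613 0.2056 0.1048] rot [-8.995e+01 -1.000e-02 -4.500e+01] w 0.0498 f [-1.5  0.4  6.4] -> tool shift [ 0.0002  0.0008 -0.0006]
```

```bash

python3 -m inch '{"delta_pos":[[0,0,0],[0,-0.002,0],[0,-0.006,0],[0,-0.012,0],[0,-0.022,0],[0,-0.035,0],[0,-0.05,0],[0,-0.065,0]],"turn":[0,0,0,0,0,0,0,0],"claw":[0.3,0.3,0.3,0.3,0.3,0.3,0.3,0.3]}' 35
python3 -m inch '{"delta_pos":[[0,-0.008,0],[0,-0.01,0],[0,-0.01,0]],"turn":[0,0,0],"claw":[0.3,0.3,0.3]}' 35
python3 - <<'E'
from h import *
go(.6036,-.0667,.178)
q,_=manip.read_camera("scene"); cv2.imwrite("pics/s9.png",cv2.resize(q[90:230,250:390],None,fx=4,fy=4,interpolation=2))
E
```

```text
time_s: 13.13
ee_pos: [0.4609, 0.2053, 0.1706]
tcp_rot: [-90.0, -0.0, -45.0]
ft_force: [0.3, -0.2, -0.5]
gripper_width: 0.0501
time_s: 13.38
ee_pos: [0.4613, 0.2055, 0.18]
tcp_rot: [-89.9, -0.0, -45.0]
ft_force: [-0.4, -0.1, -1.1]
gripper_width: 0.0498
t 13.38 tcp [0.4613 0.2055 0.18  ] rot [-8.992e+01 -3.000e-02 -4.500e+01] w 0.0498 f [-0.4 -0.1 -1.1] -> tool shift [ 0.2931  0.0021 -0.0918]
```

View pics/s9.png

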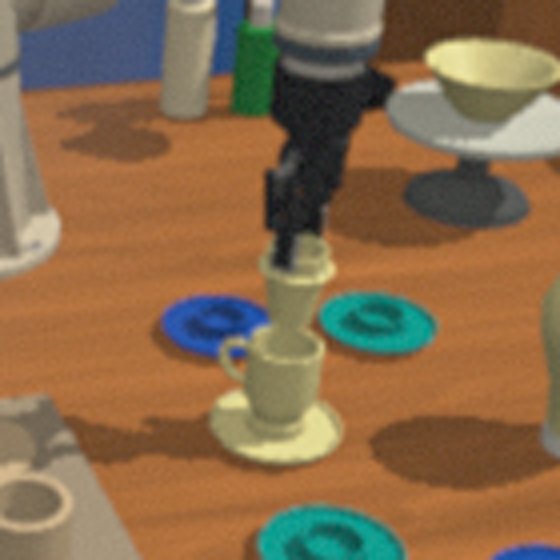

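```bash

python3 -m inch '{"delta_pos":[[0.009,0,-0.003],[0.026,0,-0.008],[0.053,0,-0.0165],[0.082,0,-0.0257],[0.114,0,-0.0358],[0.147,0,-0.046],[0.179,0,-0.056],[0.211,0,-0.066]],"turn":[0,0,0,0,0,0,0,0],"claw":[0.3,0.3,0.3,0.3,0.3,0.3,0.3,0.3]}' 35
python3 -m inch '{"delta_pos":[[0.03,0,-0.0094],[0.054,0,-0.017],[0.071,0,-0.0223],[0.0821,0,-0.0258],[0.0821,0,-0.0258],[0.0821,0.01,-0.0258],[0.0821,0.02,-0.0258],[0.0821,0.02,-0.0258]],"turn":[0,0,0,0,0,0,0,0],"claw":[0.3,0.3,0.3,0.3,0.3,0.3,0.3,0.3]}' 35
python3 -m inch '{"delta_pos":[[0,0,0],[0,0,0]],"turn":[0,0],"claw":[0.3,0.3]}' 35
python3 - <<'E'
from h import *
q,_=manip.read_camera("scene"); cv2.imwrite("pics/s10.png",cv2.resize(q[130:250,190:310],None,fx=5,fy=5,interpolation=2))
go(.6036,-.0667,.084)
T=manip.read_state()['ee_pos']; C=lambda x,y,z,r:np.array([[x+r*np.cos(a),y+r*np.sin(a),z] for a in np.linspace(0,6.28,25)])
for nm,z,r,k in(("flange",T[2]-.004,.032,0),("foot",T[2]-.056,.019,0),("ring",.077,.037,1)):
    x,y=(T[0],T[1]-.0003) if k==0 else (.6036,-.0671)
    pr=(proj("scene",C(x,y,z,r))-[190,130])*5; print(nm,pr.min(0).round(0),pr.max(0).round(0))
E
```

```text
time_s: 14.1
ee_pos: [0.5635, 0.0072, 0.1783]
tcp_rot: [-90.1, 0.1, -45.0]
ft_force: [2.3, 0.3, -2.3]
gripper_width: 0.0498
time_s: 14.77
ee_pos: [0.6011, -0.0656, 0.1564]
tcp_rot: [-90.2, 0.2, -44.9]
ft_force: [-0.8, 0.2, -1.6]
gripper_width: 0.0498
time_s: 14.93
ee_pos: [0.603, -0.066, 0.159]
tcp_rot: [-90.0, 0.0, -44.9]
ft_force: [1.1, 0.6, -0.7]
gripper_width: 0.0498
t 14.98 tcp [ 0.6033 -0.0662  0.1594] rot [-89.99  -0.   -44.95] w 0.0496 f [ 0.  -0.2 -1.8] -> tool shift [ 0.0006  0.0754 -0.0002]
flange [278. 287.] [385. 348.]
foot [299. 369.] [361. 406.]
ring [269. 387.] [388. 459.]
```

View pics/s10.png

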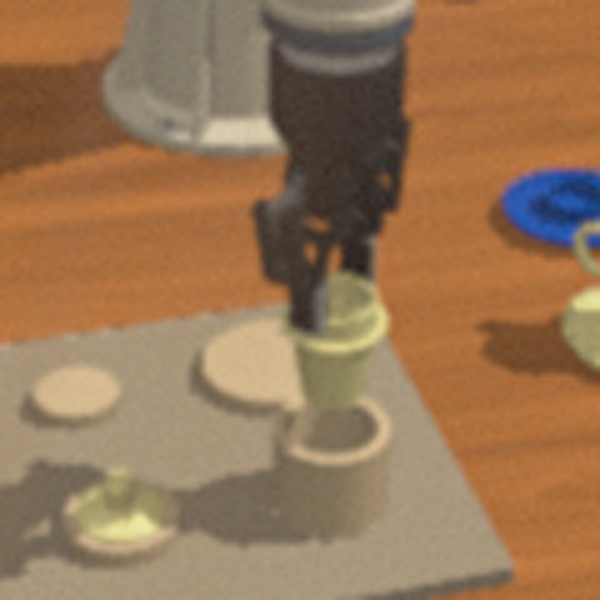

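```bash

python3 -m inch '{"delta_pos":[[0.0005,0.006,0],[0.0005,0.016,0],[0.0005,0.027,0],[0.0005,0.037,0],[0.0005,0.046,0],[0.0005,0.053,0],[0.0005,0.057,0],[0.0005,0.059,0]],"turn":[0,0,0,0,0,0,0,0],"claw":[0.3,0.3,0.3,0.3,0.3,0.3,0.3,0.3]}' 35
python3 -m inch '{"delta_pos":[[0,0.002,0],[0,0.004,0],[0,0.006,0],[0,0.008,0],[0,0.01,0],[0,0.012,0],[0,0.012,0],[0,0.012,0]],"turn":[0,0,0,0,0,0,0,0],"claw":[0.3,0.3,0.3,0.3,0.3,0.3,0.3,0.3]}' 35
python3 -c "
from h import *
go(.6036,-.0667,.084)"
```

```text
time_s: 15.65
ee_pos: [0.6032, -0.0671, 0.0992]
tcp_rot: [-90.0, 0.1, -45.0]
ft_force: [-0.5, -0.1, -1.1]
gripper_width: 0.0502
time_s: 16.32
ee_pos: [0.6036, -0.0671, 0.0882]
tcp_rot: [-90.0, 0.0, -45.0]
ft_force: [-0.0, -1.1, -0.6]
gripper_width: 0.0498
t 16.32 tcp [ 0.6036 -0.0671  0.0882] rot [-9.001e+01  1.000e-02 -4.500e+01] w 0.0498 f [-0.  -1.1 -0.6] -> tool shift [-0.0003  0.0042  0.0003]
```

```bash

python3 -m inch '{"delta_pos":[[0,0.001,0],[0,0.002,0],[0,0.003,0],[0,0.0035,0],[0,0.0035,0]],"turn":[0,0,0,0,0],"claw":[0.3,0.3,0.3,0.3,0.3]}' 35
python3 -m inch '{"delta_pos":[[0,0.0005,0],[0,0.001,0],[0,0.001,0]],"turn":[0,0,0],"claw":[0.3,0.3,0.3]}' 35
```

```text
time_s: 16.73
ee_pos: [0.6036, -0.0672, 0.0846]
tcp_rot: [-90.0, 0.0, -45.0]
ft_force: [0.1, -0.4, 0.1]
gripper_width: 0.0496
time_s: 16.98
ee_pos: [0.6037, -0.0671, 0.0841]
tcp_rot: [-90.0, -0.0, -45.0]
ft_force: [-0.9, 0.3, 2.2]
gripper_width: 0.0498
```

```bash

python3 -m inch '{"delta_pos":[[0,0.0003,0],[0,0.0003,0],[0,0.0003,0],[0,0.0003,0],[0,-0.005,0],[0,-0.02,0],[0,-0.05,0],[0,-0.08,0]],"turn":[0,0,0,0,0,0,0,0],"claw":[0.7,0.8,0.85,0.85,0.85,0.9,1,1]}' 35
python3 -m inch '{"delta_pos":[[-0.03,0,0.009],[-0.065,0,0.02],[-0.1,0,0.031],[-0.1,0,0.031]],"turn":[0,0,0,0],"claw":[1,1,1,1]}' 35
python3 - <<'E'
from h import *
go(.461,.205,.150)
q,_=manip.read_camera("scene"); cv2.imwrite("pics/s11.png",cv2.resize(q[130:250,190:340],None,fx=5,fy=5,interpolation=2))
p,d,X=cloud("top"); cv2.imwrite("pics/t11.png",cv2.resize(p[130:250,150:330],None,fx=4,fy=4,interpolation=2))
def band(nm,x,y,R0,lo,hi):
    r=np.hypot(X[...,0]-x,X[...,1]-y); m=(r<R0)&(X[...,2]>lo)&(X[...,2]<hi); P=X[m]
    if len(P)<3: print(nm,len(P));return
    c,rr=cv2.minEnclosingCircle(P[:,:2].astype(np.float32)); print(nm,len(P),P.mean(0).round(4),np.round(c,4),round(rr,4))
band("collar",.6036,-.067,.04,.092,.103); band("cuprim",.461,.205,.05,.09,.105)
go(.461,.205,.150)
E
```

```text
time_s: 17.65
ee_pos: [0.6027, -0.0671, 0.164]
tcp_rot: [-90.1, 0.1, -45.0]
ft_force: [0.6, -0.6, 0.4]
gripper_width: 0.0852
time_s: 17.98
ee_pos: [0.5518, 0.0295, 0.1641]
tcp_rot: [-90.0, 0.1, -44.9]
ft_force: [-0.0, -0.5, -0.5]
gripper_width: 0.0857
t 17.98 tcp [0.5518 0.0295 0.1641] rot [-90.02   0.15 -44.9 ] w 0.0857 f [-0.  -0.5 -0.5] -> tool shift [-0.1882  0.0146  0.0603]
collar 46 [ 0.6058 -0.0685  0.0966] [ 0.6045 -0.0681] 0.026
cuprim 57 [0.4638 0.2196 0.0978] [0.4613 0.2062] 0.0324
t 18.08 tcp [0.5546 0.0265 0.1644] rot [-8.998e+01 -3.000e-02 -4.486e+01] w 0.0854 f [-0.1  0.3  0.3] -> tool shift [-0.1923  0.0143  0.0605]
```

View pics/s11.png

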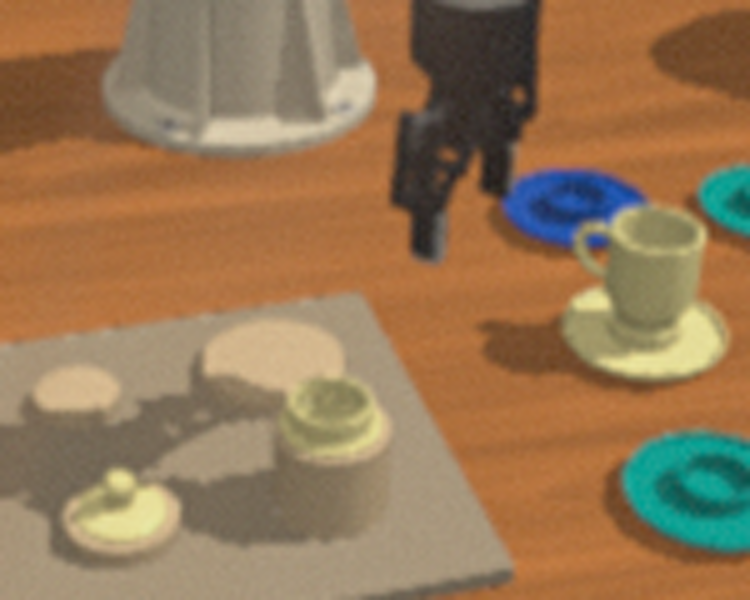

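View pics/t11.png

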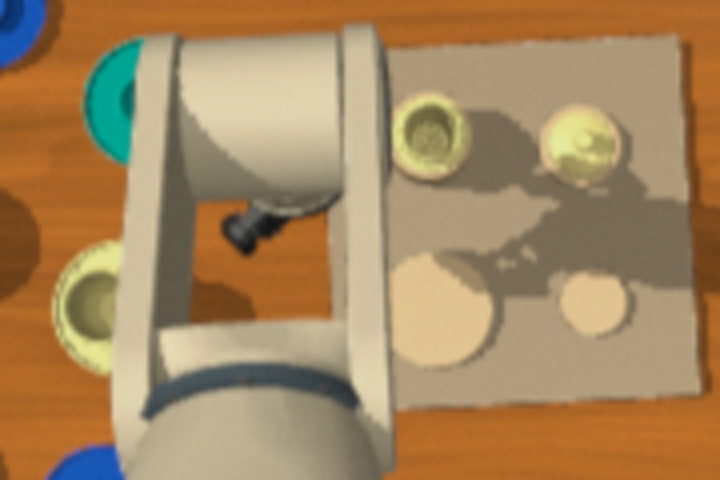

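```bash

python3 -m inch '{"delta_pos":[[-0.03,0,0.01],[-0.065,0,0.02],[-0.1,0,0.032],[-0.13,0.005,0.042],[-0.158,0.01,0.05],[-0.178,0.014,0.057],[-0.19,0.014,0.0605],[-0.19,0.014,0.0605]],"turn":[0,0,0,0,0,0,0,0],"claw":[1,1,1,1,1,1,1,1]}' 35
python3 -m inch '{"delta_pos":[[0,0,0],[0,0.005,0],[0,0.015,0],[0,0.022,0],[0,0.025,0],[0,0.025,0],[0,0.025,0]],"turn":[0,0,0,0,0,0,0],"claw":[1,1,1,1,1,1,1]}' 35
python3 - <<'E'
from h import *
go(.461,.205,.058)
q,_=manip.read_camera("scene"); cv2.imwrite("pics/s12.png",cv2.resize(q[110:230,260:380],None,fx=5,fy=5,interpolation=2))
go(.461,.205,.058)
E
```

```text
time_s: 18.75
ee_pos: [0.4631, 0.2037, 0.1499]
tcp_rot: [-90.0, 0.0, -44.9]
ft_force: [0.1, -0.8, 0.5]
gripper_width: 0.0855
time_s: 19.33
ee_pos: [0.4632, 0.2022, 0.1243]
tcp_rot: [-90.1, 0.0, -45.0]
ft_force: [-0.5, -0.6, -0.3]
gripper_width: 0.0855
t 19.33 tcp [0.4632 0.2022 0.1243] rot [-9.005e+01  2.000e-02 -4.503e+01] w 0.0855 f [-0.5 -0.6 -0.3] -> tool shift [-0.0035  0.0663  0.0005]
t 19.38 tcp [0.4634 0.2025 0.1247] rot [-9.002e+01  1.000e-02 -4.502e+01] w 0.0855 f [-0.3 -0.1 -0. ] -> tool shift [-0.0035  0.0667  0.0001]
```

View pics/s12.png

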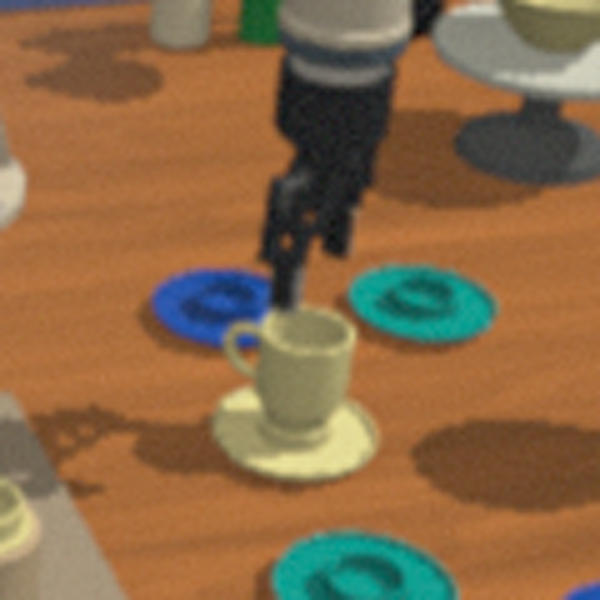

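```bash

python3 -m inch '{"delta_pos":[[-0.0018,0.003,0.0003],[-0.0035,0.01,0.0003],[-0.0035,0.022,0.0003],[-0.0035,0.036,0.0003],[-0.0035,0.049,0.0003],[-0.0035,0.06,0.0003],[-0.0035,0.0665,0.0003],[-0.0035,0.0665,0.0003]],"turn":[0,0,0,0,0,0,0,0],"claw":[1,1,1,1,1,1,1,1]}' 35
python3 -m inch '{"delta_pos":[[0,0,0],[0,0,0],[0,0,0],[0,0,0],[0,0,0],[0,0,0],[0,0,0]],"turn":[0,0,0,0,0,0,0],"claw":[0.9,0.8,0.7,0.6,0.5,0.5,0.5]}' 45
python3 -c "
from h import *
go(.461,.205,.058)"
```

```text
time_s: 20.05
ee_pos: [0.4601, 0.205, 0.0569]
tcp_rot: [-90.1, 0.0, -45.0]
ft_force: [-1.3, -0.0, 0.3]
gripper_width: 0.0851
time_s: 20.63
ee_pos: [0.4614, 0.2057, 0.0591]
tcp_rot: [-89.9, -0.0, -45.0]
ft_force: [-2.0, 1.9, 7.1]
gripper_width: 0.0638
t 20.63 tcp [0.4614 0.2057 0.0591] rot [-8.993e+01 -1.000e-02 -4.500e+01] w 0.0638 f [-2.   1.9  7.1] -> tool shift [ 0.0002  0.0011 -0.0008]
```

```bash

python3 -m inch '{"delta_pos":[[0,-0.001,0],[0,-0.003,0],[0,-0.007,0],[0,-0.014,0],[0,-0.024,0],[0,-0.036,0],[0,-0.048,0],[0,-0.055,0]],"turn":[0,0,0,0,0,0,0,0],"claw":[0.5,0.5,0.5,0.5,0.5,0.5,0.5,0.5]}' 45
python3 -m inch '{"delta_pos":[[0,-0.005,0],[0,-0.005,0],[0,-0.005,0]],"turn":[0,0,0],"claw":[0.5,0.5,0.5]}' 45
python3 - <<'E'
from h import *
go(.4625,-.2095,.118)
q,_=manip.read_camera("scene"); cv2.imwrite("pics/s13.png",cv2.resize(q[90:230,250:390],None,fx=4,fy=4,interpolation=2))
p,d,X=cloud("top")
m=cv2.inRange(cv2.cvtColor(p,cv2.COLOR_BGR2HSV),(10,50,150),(25,140,255)); 
for nm,(u,v) in(("saucerset",(259,207)),("cupset",(299,205))):
    n,l,s,c=cv2.connectedComponentsWithStats(m[130:240,230:330]); k=l[v-130,u-230]; print(nm,k,s[k])
    cs,_=cv2.findContours((l==k).astype(np.uint8),0,cv2.CHAIN_APPROX_NONE); P=cast("top",max(cs,key=len)[:,0]+[230,130],.027); c,r=circ(P); print(c.round(4),r.round(4),abs(np.hypot(*(P-c).T)-r).max().round(4))
cv2.imwrite("pics/m13.png",m[130:240,230:330])
E
```

```text
time_s: 21.3
ee_pos: [0.4617, 0.2056, 0.1152]
tcp_rot: [-89.9, -0.0, -45.0]
ft_force: [0.2, -0.1, -2.7]
gripper_width: 0.0638
time_s: 21.55
ee_pos: [0.4611, 0.2053, 0.1185]
tcp_rot: [-90.0, -0.0, -45.0]
ft_force: [0.6, 0.1, -2.4]
gripper_width: 0.0636
t 21.55 tcp [0.4611 0.2053 0.1185] rot [-8.997e+01 -1.000e-02 -4.500e+01] w 0.0636 f [ 0.6  0.1 -2.4] -> tool shift [ 0.2943  0.0004 -0.2923]
saucerset 1 [   0    8   94   83 5477]
[ 0.5714 -0.1406] 0.157 0.0728
cupset 1 [   0    8   94   83 5477]
[ 0.5714 -0.1406] 0.157 0.0728
```

View pics/s13.png

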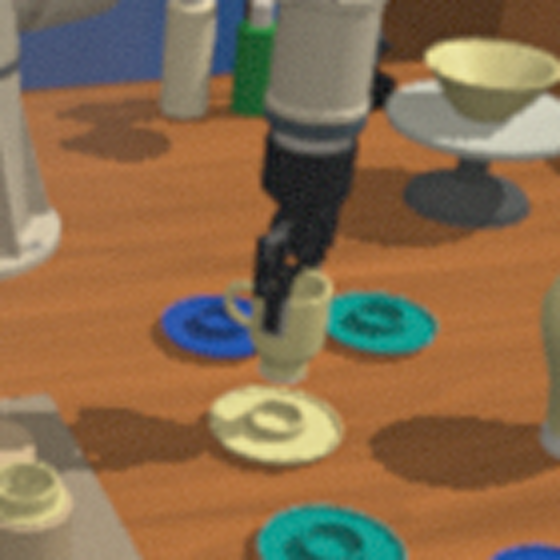

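```bash
python3 - <<'E'
from h import *
p=cv2.imread("pics/top0.png")
for nm,(u0,u1,v0,v1),z in(("saucer",(241,278,189,226),.027),("cup",(287,312,193,218),.027),("lid",(282,310,152,182),.029),("str",(241,274,147,180),.077)):
    w=p[v0:v1,u0:u1,2].copy(); k=4; W=cv2.resize(w,None,fx=k,fy=k,interpolation=cv2.INTER_CUBIC); t,m=cv2.threshold(W,0,255,cv2.THRESH_OTSU)
    cs,_=cv2.findContours(m,0,cv2.CHAIN_APPROX_NONE); c=max(cs,key=cv2.contourArea)[:,0]
    P=cast("top",(c+.5)/k-.5+[u0,v0],z); o,r=circ(P); print(nm,t,o.round(4),r.round(4),abs(np.hypot(*(P-o).T)-r).max().round(4))
E
```

```text
saucer 200.0 [ 0.4565 -0.0709] 0.049 0.0017
cup 200.0 [ 0.4624 -0.2095] 0.0278 0.0017
lid 193.0 [ 0.6    -0.1994] 0.0349 0.0014
str 152.0 [ 0.607  -0.0658] 0.0591 0.023
```

```bash

python3 -m inch '{"delta_pos":[[0.006,0,-0.006],[0.018,0,-0.018],[0.035,0,-0.035],[0.056,0,-0.056],[0.079,0,-0.079],[0.103,0,-0.103],[0.127,0,-0.127],[0.15,0,-0.15]],"turn":[0,0,0,0,0,0,0,0],"claw":[0.5,0.5,0.5,0.5,0.5,0.5,0.5,0.5]}' 45
python3 -m inch '{"delta_pos":[[0.024,0,-0.024],[0.048,0,-0.048],[0.071,0,-0.071],[0.093,0,-0.092],[0.113,0,-0.111],[0.129,0,-0.127],[0.139,0,-0.137],[0.1443,0,-0.1423]],"turn":[0,0,0,0,0,0,0,0],"claw":[0.5,0.5,0.5,0.5,0.5,0.5,0.5,0.5]}' 45
python3 -m inch '{"delta_pos":[[0,0,0],[0,0.006,0],[0,0.014,0],[0,0.021,0],[0,0.024,0],[0,0.024,0],[0,0.024,0]],"turn":[0,0,0,0,0,0,0],"claw":[0.5,0.5,0.5,0.5,0.5,0.5,0.5]}' 45
python3 - <<'E'
from h import *
q,_=manip.read_camera("scene"); cv2.imwrite("pics/s14.png",cv2.resize(q[130:250,150:270],None,fx=5,fy=5,interpolation=2))
go(.4625,-.2093,.0755)
T=manip.read_state()['ee_pos']; C=lambda x,y,z,r:np.array([[x+r*np.cos(a),y+r*np.sin(a),z] for a in np.linspace(0,6.28,25)])
for nm,x,y,z,r in(("rim",T[0],T[1],T[2]+.0395,.033),("foot",T[0],T[1],T[2]-.0485,.0205),("disc",.4624,-.2095,.027,.029)):
    pr=(proj("scene",C(x,y,z,r))-[150,130])*5; print(nm,pr.min(0).round(0),pr.max(0).round(0))
E
```

```text
time_s: 22.32
ee_pos: [0.4602, -0.0089, 0.1179]
tcp_rot: [-90.0, 0.0, -45.0]
ft_force: [0.3, -0.0, -2.4]
gripper_width: 0.0641
time_s: 22.98
ee_pos: [0.4618, -0.2116, 0.1178]
tcp_rot: [-90.0, 0.0, -45.1]
ft_force: [0.5, 1.3, -2.1]
gripper_width: 0.0636
time_s: 23.57
ee_pos: [0.4623, -0.2089, 0.0939]
tcp_rot: [-90.0, 0.1, -45.0]
ft_force: [0.2, -0.2, -1.9]
gripper_width: 0.0636
t 23.62 tcp [ 0.4625 -0.2091  0.0942] rot [-9.000e+01  1.000e-02 -4.496e+01] w 0.064 f [-0.4  0.5 -3.3] -> tool shift [ 0.0001  0.0187 -0.0001]
rim [213. 226.] [315. 281.]
foot [242. 346.] [303. 382.]
disc [231. 361.] [316. 412.]
```

View pics/s14.png

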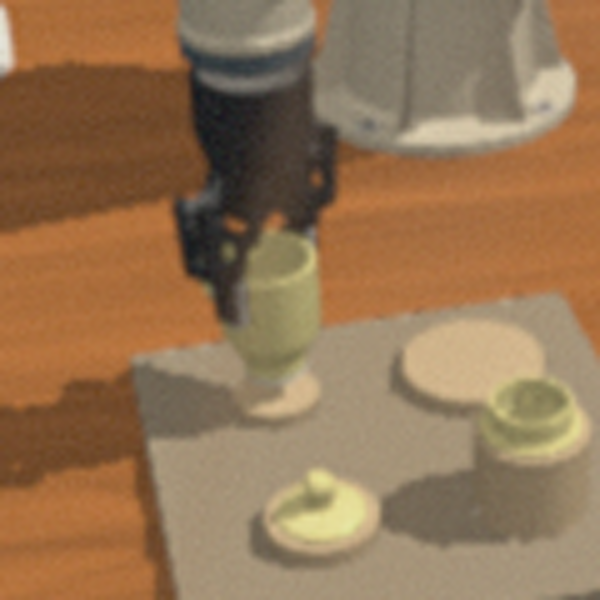

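```bash

python3 -m inch '{"delta_pos":[[0,0.004,0],[0,0.008,0],[0,0.0115,0],[0,0.014,0],[0,0.016,0],[0,0.017,0],[0,0.0175,0],[0,0.0175,0]],"turn":[0,0,0,0,0,0,0,0],"claw":[0.5,0.5,0.5,0.5,0.5,0.5,0.5,0.5]}' 45
python3 -m inch '{"delta_pos":[[0,0.0005,0],[0,0.001,0],[0,0.001,0]],"turn":[0,0,0],"claw":[0.5,0.5,0.5]}' 45
```

```text
time_s: 24.28
ee_pos: [0.4624, -0.2095, 0.0767]
tcp_rot: [-90.0, 0.0, -45.0]
ft_force: [-0.3, 0.4, -2.3]
gripper_width: 0.0639
time_s: 24.53
ee_pos: [0.4626, -0.2096, 0.0761]
tcp_rot: [-90.0, -0.0, -45.0]
ft_force: [-1.2, 0.7, 0.8]
gripper_width: 0.0638
```

```bash

python3 -m inch '{"delta_pos":[[0,0.0003,0],[0,0.0003,0],[0,0.0003,0],[0,0.0003,0],[0,0.0003,0],[0,-0.005,0],[0,-0.02,0],[0,-0.045,0]],"turn":[0,0,0,0,0,0,0,0],"claw":[0.85,0.95,1,1,1,1,1,1]}' 45
python3 -m inch '{"delta_pos":[[0,-0.04,0],[0,-0.075,0],[-0.025,-0.08,0.025],[-0.05,-0.08,0.05],[-0.077,-0.08,0.077],[-0.104,-0.08,0.104],[-0.13,-0.08,0.13],[-0.155,-0.08,0.155]],"turn":[0,0,0,0,0,0,0,0],"claw":[1,1,1,0.83,0.83,0.83,0.83,0.83]}' 45
python3 - <<'E'
from h import *
go(.461,.205,.06)
q,_=manip.read_camera("scene"); cv2.imwrite("pics/s15.png",cv2.resize(q[130:250,150:350],None,fx=4,fy=4,interpolation=2))
p,d,X=cloud("top"); cv2.imwrite("pics/t15.png",cv2.resize(p[130:250,150:330],None,fx=4,fy=4,interpolation=2))
def band(nm,x,y,R0,lo,hi):
    r=np.hypot(X[...,0]-x,X[...,1]-y); m=(r<R0)&(X[...,2]>lo)&(X[...,2]<hi); P=X[m]
    if len(P)<3: print(nm,len(P));return
    c,rr=cv2.minEnclosingCircle(P[:,:2].astype(np.float32)); print(nm,len(P),P.mean(0).round(4),np.round(c,4),round(rr,4))
band("cuprim",.4625,-.2095,.04,.106,.123); band("saucer ring",.461,.205,.032,.018,.03)
go(.461,.205,.06)
E
```

```text
time_s: 25.2
ee_pos: [0.4609, -0.2088, 0.1198]
tcp_rot: [-90.1, 0.2, -45.0]
ft_force: [0.4, 0.2, -0.3]
gripper_width: 0.0853
time_s: 25.87
ee_pos: [0.4621, 0.0115, 0.2014]
tcp_rot: [-90.0, -0.0, -45.0]
ft_force: [1.8, -0.7, 0.6]
gripper_width: 0.0708
t 25.87 tcp [0.4621 0.0115 0.2014] rot [-8.996e+01 -3.000e-02 -4.501e+01] w 0.0708 f [ 1.8 -0.7  0.6] -> tool shift [-0.1377  0.1414  0.1359]
cuprim 89 [ 0.4611 -0.2105  0.115 ] [ 0.4592 -0.2107] 0.0354
saucer ring 39 [0.4627 0.2122 0.0246] [0.4611 0.2053] 0.0265
t 25.97 tcp [0.4622 0.0137 0.2013] rot [-8.993e+01  3.000e-02 -4.477e+01] w 0.0707 f [0.2 0.1 0.5] -> tool shift [-0.1355  0.1415  0.1348]
```

View pics/s15.png

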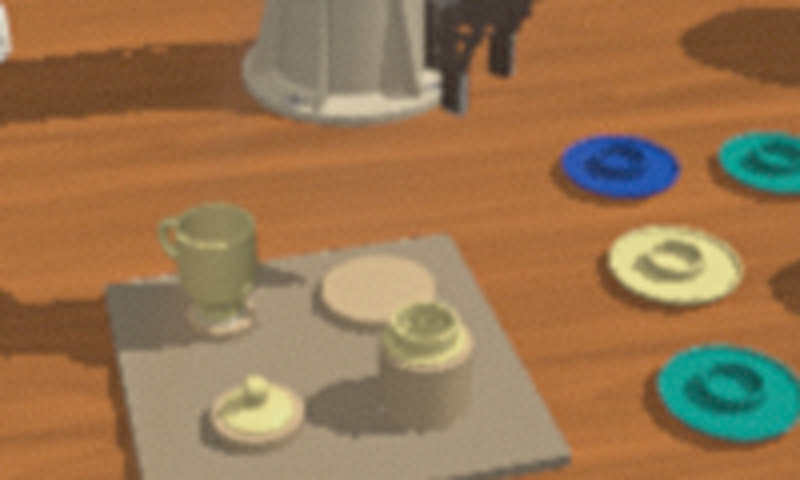

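View pics/t15.png

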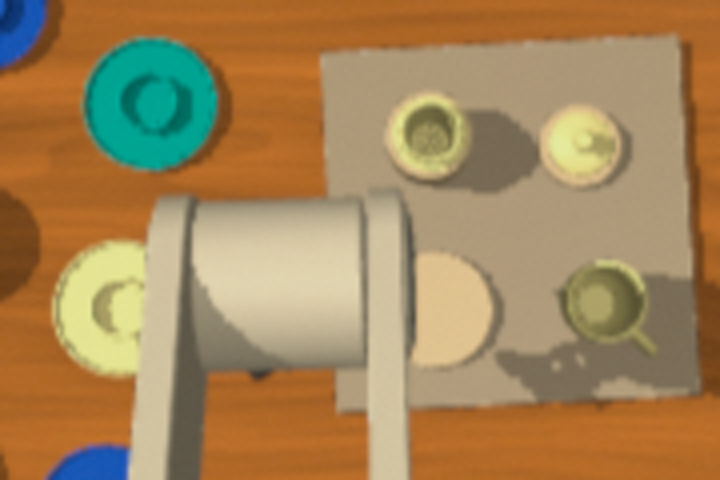

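```bash

python3 -m inch '{"delta_pos":[[-0.02,0,0.02],[-0.043,0.01,0.043],[-0.068,0.03,0.068],[-0.09,0.05,0.09],[-0.108,0.07,0.108],[-0.124,0.09,0.123],[-0.132,0.1,0.132],[-0.1365,0.1,0.1355]],"turn":[0,0,0,0,0,0,0,0],"claw":[0.83,0.83,0.83,0.83,0.83,0.83,0.83,0.83]}' 45
python3 -m inch '{"delta_pos":[[0,0.01,0],[0,0.03,0],[0,0.04,0],[0,0.04,0],[0,0.04,0],[0,0.04,0],[0,0.04,0]],"turn":[0,0,0,0,0,0,0],"claw":[0.83,0.83,0.83,0.83,0.83,0.83,0.83]}' 45
python3 - <<'E'
from h import *
go(.461,.2053,.012)
q,_=manip.read_camera("scene"); cv2.imwrite("pics/s16.png",cv2.resize(q[110:230,260:380],None,fx=5,fy=5,interpolation=2))
go(.461,.2053,.012)
E
```

```text
time_s: 26.63
ee_pos: [0.4609, 0.2024, 0.0991]
tcp_rot: [-90.2, 0.1, -44.9]
ft_force: [-0.8, -0.8, 0.2]
gripper_width: 0.0708
time_s: 27.22
ee_pos: [0.4624, 0.2019, 0.0617]
tcp_rot: [-89.9, -0.0, -45.0]
ft_force: [-0.0, 0.2, 0.2]
gripper_width: 0.0706
t 27.22 tcp [0.4624 0.2019 0.0617] rot [-8.993e+01 -3.000e-02 -4.503e+01] w 0.0706 f [-0.   0.2  0.2] -> tool shift [-0.0034  0.0497  0.0013]
t 27.27 tcp [0.4624 0.202  0.0617] rot [-8.992e+01 -3.000e-02 -4.502e+01] w 0.0709 f [-0.  -0.3  0. ] -> tool shift [-0.0034  0.0497  0.0012]
```

View pics/s16.png

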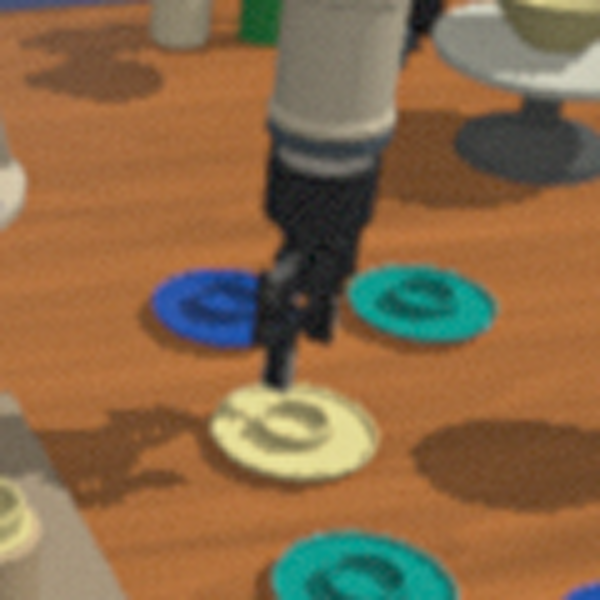

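```bash

python3 -m inch '{"delta_pos":[[-0.0017,0.004,0.0006],[-0.0034,0.012,0.0012],[-0.0034,0.022,0.0012],[-0.0034,0.031,0.0012],[-0.0034,0.038,0.0012],[-0.0034,0.044,0.0012],[-0.0034,0.048,0.0012],[-0.0034,0.0495,0.0012]],"turn":[0,0,0,0,0,0,0,0],"claw":[0.83,0.83,0.83,0.83,0.83,0.83,0.83,0.83]}' 45
python3 -m inch '{"delta_pos":[[0,0.001,0],[0,0.001,0],[0,0.001,0],[0,0.001,0],[0,0.001,0],[0,0.001,0],[0,0.001,0],[0,0.001,0]],"turn":[0,0,0,0,0,0,0,0],"claw":[0.83,0.75,0.65,0.55,0.5,0.4,0.4,0.4]}' 45
python3 -c "
from h import *
go(.461,.205,.012)"
```

```text
time_s: 27.93
ee_pos: [0.4598, 0.2051, 0.0103]
tcp_rot: [-90.1, 0.0, -45.0]
ft_force: [-0.1, 0.1, 0.1]
gripper_width: 0.0707
time_s: 28.6
ee_pos: [0.4603, 0.2055, 0.0112]
tcp_rot: [-90.0, 0.0, -45.0]
ft_force: [-2.2, -0.4, 8.8]
gripper_width: 0.0521
t 28.6 tcp [0.4603 0.2055 0.0112] rot [-89.96   0.   -45.01] w 0.0521 f [-2.2 -0.4  8.8] -> tool shift [ 0.0009 -0.0008  0.0001]
```

```bash

python3 -m inch '{"delta_pos":[[0,0,0],[0,-0.001,0],[0,-0.004,0],[0,-0.009,0],[0,-0.017,0],[0,-0.027,0],[0,-0.037,0],[0,-0.045,0]],"turn":[0,0,0,0,0,0,0,0],"claw":[0.4,0.4,0.4,0.4,0.4,0.4,0.4,0.4]}' 60
python3 -m inch '{"delta_pos":[[0,-0.005,0],[0,-0.005,0],[0,-0.005,0]],"turn":[0,0,0],"claw":[0.4,0.4,0.4]}' 60
python3 - <<'E'
from h import *
go(.457,-.0708,.06)
q,_=manip.read_camera("scene"); cv2.imwrite("pics/s17.png",cv2.resize(q[110:230,260:380],None,fx=5,fy=5,interpolation=2))
E
```

```text
time_s: 29.27
ee_pos: [0.4606, 0.2055, 0.0568]
tcp_rot: [-89.9, -0.0, -45.0]
ft_force: [0.1, 0.2, -2.8]
gripper_width: 0.0516
time_s: 29.52
ee_pos: [0.4604, 0.2054, 0.0607]
tcp_rot: [-90.0, -0.0, -45.0]
ft_force: [0.3, -0.2, -1.2]
gripper_width: 0.0514
t 29.52 tcp [0.4604 0.2054 0.0607] rot [-8.995e+01 -2.000e-02 -4.500e+01] w 0.0514 f [ 0.3 -0.2 -1.2] -> tool shift [ 0.1929  0.0006 -0.1977]
```

View pics/s17.png

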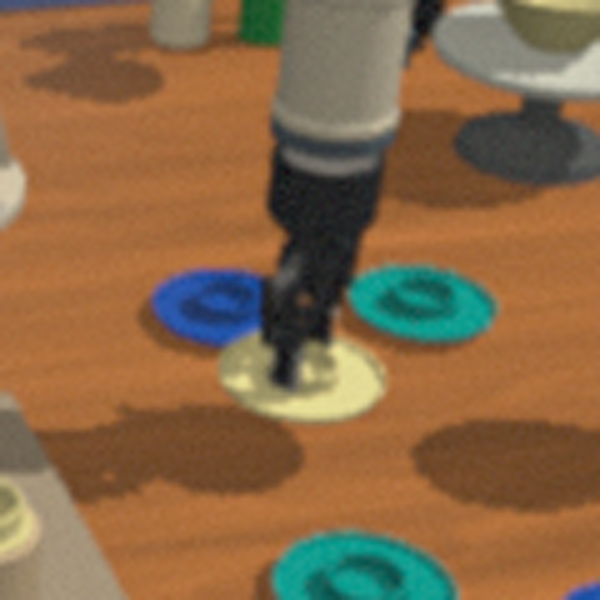

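```bash

python3 -m inch '{"delta_pos":[[0.004,0,-0.004],[0.0135,0,-0.014],[0.029,0,-0.03],[0.048,0,-0.0495],[0.0695,0,-0.071],[0.0905,0,-0.093],[0.112,0,-0.115],[0.133,0,-0.1365]],"turn":[0,0,0,0,0,0,0,0],"claw":[0.4,0.4,0.4,0.4,0.4,0.4,0.4,0.4]}' 60
python3 -m inch '{"delta_pos":[[0.021,0,-0.0215],[0.039,0,-0.04],[0.052,0,-0.0535],[0.06,0,-0.0615],[0.06,0,-0.0615],[0.06,0.004,-0.0615],[0.06,0.008,-0.0615],[0.06,0.008,-0.0615]],"turn":[0,0,0,0,0,0,0,0],"claw":[0.4,0.4,0.4,0.4,0.4,0.4,0.4,0.4]}' 60
python3 - <<'E'
from h import *
q,_=manip.read_camera("scene"); cv2.imwrite("pics/s18.png",cv2.resize(q[130:250,170:290],None,fx=5,fy=5,interpolation=2))
q,_=manip.read_camera("scene")
go(.457,-.0708,.0383)
T=manip.read_state()['ee_pos']; C=lambda x,y,z,r:np.array([[x+r*np.cos(a),y+r*np.sin(a),z] for a in np.linspace(0,6.28,25)])
for nm,x,y,z,r in(("rim",T[0],T[1],T[2]+.003,.06),("disc",.457,-.071,.027,.05)):
    pr=(proj("scene",C(x,y,z,r))-[170,130])*5; print(nm,pr.min(0).round(0),pr.max(0).round(0))
E
```

```text
time_s: 30.23
ee_pos: [0.4569, 0.013, 0.0598]
tcp_rot: [-90.0, 0.0, -45.0]
ft_force: [1.1, 0.6, -2.6]
gripper_width: 0.0511
time_s: 30.9
ee_pos: [0.456, -0.0702, 0.0513]
tcp_rot: [-90.0, 0.1, -44.9]
ft_force: [-0.5, -0.1, -1.3]
gripper_width: 0.0511
t 31.0 tcp [ 0.4563 -0.0703  0.0519] rot [-9.003e+01  5.000e-02 -4.493e+01] w 0.0515 f [-0.5  0.6 -1.7] -> tool shift [0.0008 0.0136 0.0001]
rim [285. 275.] [459. 373.]
disc [299. 316.] [443. 398.]
```

View pics/s18.png

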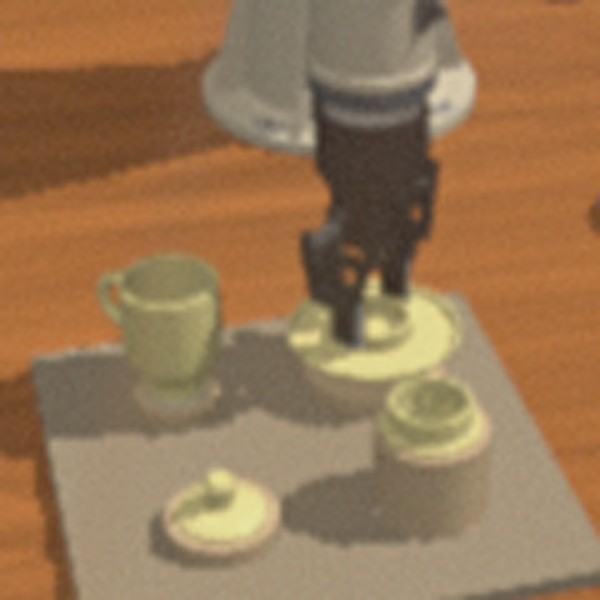

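```bash

python3 -m inch '{"delta_pos":[[0.0004,0.003,0],[0.0008,0.006,0],[0.0008,0.0085,0],[0.0008,0.0105,0],[0.0008,0.012,0],[0.0008,0.0125,0],[0.0008,0.0125,0],[0.0008,0.0125,0]],"turn":[0,0,0,0,0,0,0,0],"claw":[0.4,0.4,0.4,0.4,0.4,0.4,0.4,0.4]}' 60
python3 -m inch '{"delta_pos":[[0,0.0005,0],[0,0.0008,0],[0,0.0008,0]],"turn":[0,0,0],"claw":[0.4,0.4,0.4]}' 60
```

```text
time_s: 31.67
ee_pos: [0.4572, -0.0718, 0.0398]
tcp_rot: [-90.0, 0.0, -45.0]
ft_force: [-0.6, 0.4, -2.7]
gripper_width: 0.0512
time_s: 31.92
ee_pos: [0.4573, -0.0718, 0.039]
tcp_rot: [-90.0, -0.0, -45.0]
ft_force: [0.6, -0.3, -2.1]
gripper_width: 0.0516
```

Still bearing its weight; go a little lower in small steps.

```bash

python3 -m inch '{"delta_pos":[[0,0.0005,0],[0,0.0008,0],[0,0.0008,0]],"turn":[0,0,0],"claw":[0.4,0.4,0.4]}' 60
python3 -m inch '{"delta_pos":[[0,0.0005,0],[0,0.0005,0],[0,0.0005,0]],"turn":[0,0,0],"claw":[0.4,0.4,0.4]}' 60
```

```text
time_s: 32.17
ee_pos: [0.4574, -0.0718, 0.0385]
tcp_rot: [-90.0, -0.0, -45.0]
ft_force: [-1.1, -0.3, 4.0]
gripper_width: 0.0513
time_s: 32.42
ee_pos: [0.4573, -0.0718, 0.0384]
tcp_rot: [-90.0, -0.0, -45.0]
ft_force: [-3.9, -0.4, 12.7]
gripper_width: 0.0514
```

```bash

python3 -m inch '{"delta_pos":[[0,-0.0005,0],[0,-0.0005,0],[0,-0.0005,0],[0,-0.0005,0],[0,-0.0005,0],[0,-0.005,0],[0,-0.02,0],[0,-0.05,0]],"turn":[0,0,0,0,0,0,0,0],"claw":[0.4,0.7,0.8,0.83,0.83,0.83,0.83,0.83]}' 60
python3 -m inch '{"delta_pos":[[0,-0.035,0],[0,-0.07,0],[0,-0.105,0],[-0.03,-0.12,0.03],[-0.06,-0.12,0.06],[-0.09,-0.12,0.09],[-0.12,-0.12,0.12],[-0.15,-0.12,0.15]],"turn":[0,0,0,0,0,0,0,0],"claw":[0.83,0.83,0.83,0.83,0.83,0.83,0.83,0.83]}' 60
python3 -m inch '{"delta_pos":[[-0.03,0,0.03],[-0.06,0,0.06],[-0.09,0,0.09],[-0.1,0,0.1],[-0.1,0,0.1],[-0.1,0,0.1]],"turn":[0,0,0,0,0,0],"claw":[0.83,0.83,0.83,0.83,0.83,0.83]}' 60
python3 - <<'E'
from h import *
go(0,0,0)
q,_=manip.read_camera("scene"); cv2.imwrite("pics/s20.png",cv2.resize(q[130:270,90:290],None,fx=4,fy=4,interpolation=2))
p,d,X=cloud("top"); cv2.imwrite("pics/t20.png",p)
def band(nm,x,y,R0,lo,hi):
    r=np.hypot(X[...,0]-x,X[...,1]-y); m=(r<R0)&(X[...,2]>lo)&(X[...,2]<hi); P=X[m]
    if len(P)<3: print(nm,len(P));return
    c,rr=cv2.minEnclosingCircle(P[:,:2].astype(np.float32)); print(nm,len(P),P.mean(0).round(4),np.round(c,4),round(rr,4))
band("cuprim",.4625,-.2095,.036,.106,.123); band("saucer ring",.457,-.071,.032,.046,.06);band("saucer",.457,-.071,.064,.035,.06)
band("collar",.6036,-.067,.035,.092,.103);band("knob",.600,-.1995,.02,.05,.07)
P=X[150:260,360:420].reshape(-1,3)
X0=np.load("X0.npy")
for nm,(u0,u1,v0,v1) in(("pot",(366,410,200,225)),("vase",(66,120,160,206))):
    for Z in(X0,X): W=Z[v0:v1,u0:u1].reshape(-1,3); W=W[W[:,2]>.05]; print(nm,len(W),W.mean(0).round(4))
E
```

```text
time_s: 33.08
ee_pos: [0.4551, -0.0714, 0.0862]
tcp_rot: [-90.2, 0.2, -45.0]
ft_force: [0.5, -0.8, 0.1]
gripper_width: 0.0712
time_s: 33.75
ee_pos: [0.4568, 0.136, 0.2084]
tcp_rot: [-89.9, -0.0, -45.0]
ft_force: [1.8, -0.5, 0.4]
gripper_width: 0.0709
time_s: 34.25
ee_pos: [0.4567, 0.2761, 0.2076]
tcp_rot: [-90.0, -0.0, -44.9]
ft_force: [0.7, 0.0, -0.4]
gripper_width: 0.071
t 34.25 tcp [0.4567 0.2761 0.2076] rot [-90.04  -0.   -44.87] w 0.071 f [ 0.7  0.  -0.4] -> tool shift [-0.1289  0.2079 -0.5177]
cuprim 86 [ 0.4615 -0.2096  0.1151] [ 0.4613 -0.2092] 0.0329
saucer ring 57 [ 0.4589 -0.0725  0.0516] [ 0.4583 -0.0721] 0.0266
saucer 857 [ 0.459  -0.0723  0.0399] [ 0.4587 -0.0721] 0.0595
collar 46 [ 0.6047 -0.0689  0.0976] [ 0.604  -0.0681] 0.0256
knob 28 [ 0.6011 -0.2     0.0581] [ 0.6014 -0.2007] 0.0099
pot 396 [ 0.4355 -0.4919  0.1049]
pot 395 [ 0.4357 -0.4932  0.102 ]
vase 1193 [0.5328 0.4534 0.1736]
vase 1911 [0.4982 0.3001 0.4958]
```

View pics/s20.png

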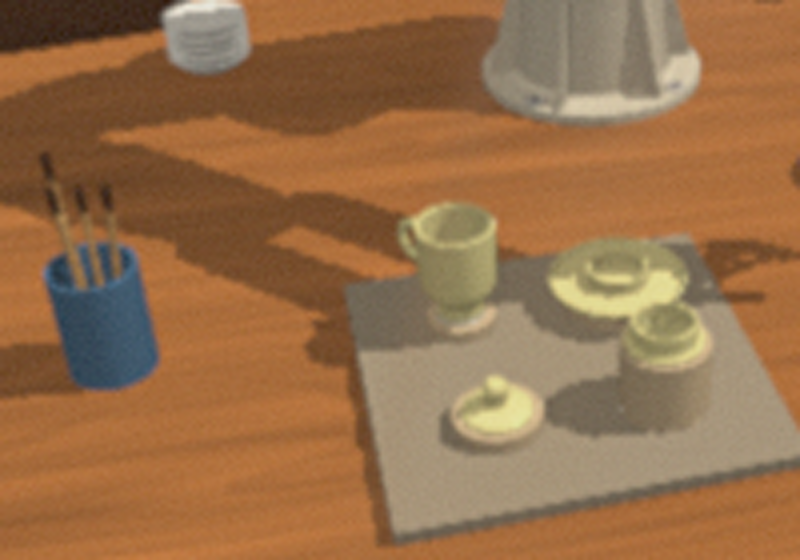

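View pics/t20.png

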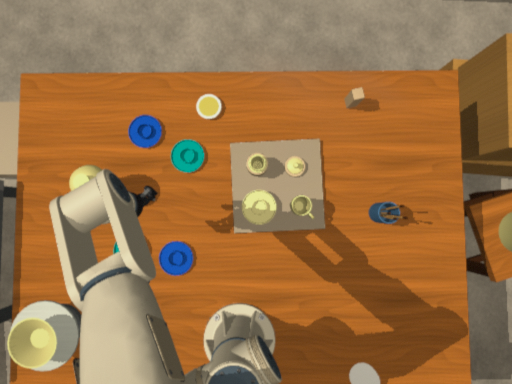

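```bash
python3 -m inch '{"delta_pos":[[0,0,0],[0,0,0],[0,0,0],[0,0,0]],"turn":[0,0,0,0],"claw":[0.83,0.83,0.83,0.83]}'
python3 - <<'E'
from h import *
q,_=manip.read_camera("scene"); o=cv2.imread("pics/scene0.png"); 
for nm,(u0,u1,v0,v1) in(("vase",(380,425,148,210)),("pot",(95,135,160,230))):
    print(nm,"phase shift px",cv2.phaseCorrelate(*[cv2.cvtColor(i[v0:v1,u0:u1],6).astype(np.float32) for i in(o,q)]))
cv2.imwrite("pics/s21.png",q)
go(0,0,0)
E
```

```text
time_s: 34.68
ee_pos: [0.4574, 0.275, 0.2078]
tcp_rot: [-90.0, -0.0, -45.1]
ft_force: [-1.2, -0.3, -0.1]
gripper_width: 0.0708
vase phase shift px ((0.47033461394652676, -0.03289806515050486), 0.9845314121908612)
pot phase shift px ((-0.2842227269162336, -0.2794873504795632), 0.7273717204729716)
t 34.73 tcp [0.4574 0.2751 0.2078] rot [-89.99  -0.   -45.05] w 0.0709 f [-0.6 -0.1  0.7] -> tool shift [-0.1284  0.2077 -0.5181]
```

View pics/s21.png

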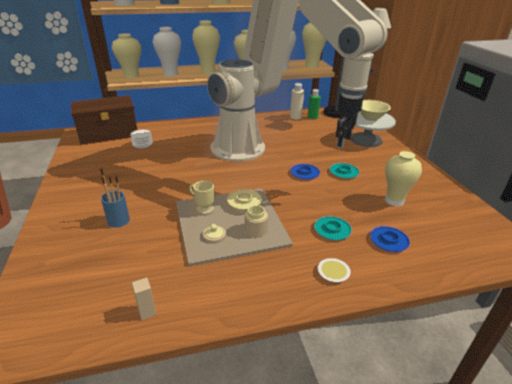

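The picture shows the lid (213,233), strainer (256,220), cup (203,195) and saucer (243,200) on their setters. The vase (402,178) and brush pot (116,208) have not moved, and the gripper (343,135) is well clear.

```bash
python3 -c "
from workcell import manip
print(manip.finish_job())"
```

```text
the job is handed in; nothing more can be done
None
```

The mug set is unstacked and each piece stands on its own setter; I handed the job in at about 34.7 s, and no verdict was reported.

I moved the pieces top down: lid, strainer, cup, saucer. Each was lowered until the wrist force showed it carried by its setter (at most about 13 N, on the saucer), then released.

**Centring:** the last top-camera check put all four pieces within about 2 mm of their setters' measured centres.

**Seating:** three measured tops agreed with seated heights to 1 mm: lid knob 58 mm, strainer collar 97.6 mm and cup rim 115 mm. The saucer ring's 51.6 mm matches its expected 51 mm.

**Uprightness:** I judged this by eye in the pictures, where all four looked upright. I did not measure tilt.

**Vase and brush pot:** neither shifted by more than half a pixel in the scene camera. The top-camera check of the vase was no use, because the arm stood over it.

**Disagreement:** early on, circle fits from the scene camera lay about 4 to 8 mm farther out in x than those from the top camera. I used the top camera. Predicted fingertip and piece outlines, and the final placings, then agreed with it.

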